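# Load the curing bar with bezel frames and click on its stop block

### The arm

A 7-joint arm with a two-finger parallel gripper is mounted at the origin on the work surface. World frame = base frame: x ahead of the robot, y to its left, z up, the work surface at z = 0. Lengths are in m, angles in rad, forces in N, time in s.
With the tool pointing down it reaches from about 0.425 to 0.925 m from the base axis. Payload 6.8 kg.
Tool frame: the origin (TCP) lies on the front face of the gripper's body, between the roots of the fingers; the fingertips stand 73 mm ahead of it and the grasp point (between the pads) lies 54 mm ahead of it; z points along the fingers, y is the line along which they close (so a half turn about z gives the same grasp; the last joint's range is limited). The gripper opens to 85 mm and grips with 20 to 120 N. Pads are 22 mm wide; open, the fingers measure 114 mm over their backs; the gripper's body (76 mm by 85 mm) begins 54 mm behind the grasp point. The pads swing forward as they close: fully open they stand 13 mm farther back than shut.
Start: joints at [-1.351, 0.477, 0.022, 1.555, -0.011, 1.109, -0.083], TCP at [0.217, 0.639, 0.304] pointing down, gripper open.
Joint ranges: [-2.96, 2.96], [-0.34, 2.1], [-1.41, 1.46], [0.24, 2.44], [-1.37, 4.51], [0.17, 1.92], [-2.96, 2.96]. Speed limits (rad/s): [2.39, 2.39, 3.14, 3.14, 3.14, 3.14, 3.14].

### API

Orientations are given as a unit quaternion [w, x, y, z].
In Python, from station import bot, optics gives the robot as it stands.
- The arm moves only by the tool drive_tool, never from a script. Its argument "deltas" is a list of rows, each an object with "gripper": the closure in counts, from 0 (fully open) to 255 (shut); "offset": the shift along the tool's x, y, z in units of 1000 mm (1.0 is 1000 mm), a list of three; "angular": the turn, a rotation vector about the tool's x, y, z in units of 45 degrees (1.0 is 45 degrees), a list of three. In form: [{"gripper": gripper, "offset": [dx, dy, dz], "angular": [rx, ry, rz]}, ...]. A call has 1 to 5 rows; each row is the pose to reach, as a shift and turn from the pose commanded when the call began, along the tool's axes at that moment; what a row does not reach only later rows make up. A row lasts 1/10 s, in which the tool goes at most 50 mm and 8.59 degrees, less where a joint would pass 70% of its speed; a pose out of reach is approached as far as the arm can. A call with a number of a shift or a turn outside -1 to 1 is refused whole. A call with a gripper value outside its range is refused whole. The fingers move at their own pace and stop on an object; "grip_force" is the grip in N (left out, the last holds). Time passes only in rows, so rows that repeat a pose let the fingers close. It gives the time, the measured TCP pose, the force, the opening and the grip force at its end, in the units of the state.
- bot.get_obs(): the state, without advancing time (a new reading comes with each control period).
- optics.read_camera(name): name is "scene" or "top" or "wrist"; returns the picture (384x512x3 uint8, blue, green, red); there is no depth.
- optics.camera_model(name): a dict with "fx", "fy", "cx", "cy" (pixels), "cam_to_world" (4x4, takes a point from camera to world coordinates). Camera axes: x right, y up, looking along -z (the intrinsics and any distortion apply to the point x, -y, -z); pixel columns grow to the right and rows downward; lengths in m; the calibration is good to about 2 mm. A picture is of the moment at which its call begins: read the wrist's pose just before it. camera_model takes no time and is no camera call; for the wrist camera it gives the pose at the moment of the call.
- bot.hand_in(): hands the job in; it is judged then, once.
The state is a dict: "t": time; "q": joint angles; "joint_vel": joint speeds; "joint_torque": joint torques, N m; "eef_pos": TCP position; "tool_rot": TCP orientation; "contact_force": force on the tool from outside, world axes, zero at the start; "torque": the same for the moment, N m; "gripper_width": opening from 0.0 (shut) to 1.0 (fully open); "grasp_force": force on a finger pad.
Only numpy, scipy, OpenCV 4.12 (cv2) and the standard library are available. Lean on these libraries where they do the work, as an engineer would, in place of code of your own. Each camera call takes 0.05 s, during which the arm holds its last target. There are 200 camera calls.

### The job

Take every black bezel frame out of the wooden rack and hang it by its window on the curing stand's bar, with the bar running through the window, then push the aluminium stop block onto the free end of the bar until it has clicked right over the sprung ball and the ball stands fully out again behind it, so that no frame can slide off. The frames must end up hanging still and free on the bar between the stop block and the post; leave the other things on the bench where they are.

Things in the scene. Friction and masses are not known exactly. Their poses are not given: they have to be found in the camera images.
- stand: Curing stand, fixed to the bench: a dark steel base plate 110 mm (its x) by 220 mm (its y), 10 mm thick; an upright square aluminium post, 30 mm square, centred 95 mm from the plate's centre towards its +y, its cap 186 mm above the bench; and one round horizontal steel bar, 16 mm diameter, with its axis 160 mm above the bench, that runs from the post's face along the stand's -y to a free end. Origin: centre of the underside of the base plate.
- bar_tip (a point): Free end of the bar, on its axis. Axes as the stand's: +y points along the bar towards the post, z up. The last 12 mm of the bar taper from 16 to 8 mm diameter.
- bar_root (a point): Point on the bar's axis where it meets the post's face (and a dark collar of 26 mm diameter that takes up the 6 mm next to the post), 250 mm from bar_tip.
- detent_ball (a joint): Sprung 12 mm brass ball in the top of the bar, 30 mm from the free end. At 0 it stands 3 mm proud; the value (m, noisy) grows as it is pressed down (0.003: flush; at most 0.0045). Spring: 9 N at 0, 18 N at flush.
- rack: Grooved wooden block, fixed, 76 mm (its x) by 176 mm (its y), 42 mm high, with five parallel grooves that run along its x, 13 mm wide, 34 mm apart along y, floor 8 mm above the bench, in which the frames stand upright. The two sides that close the groove ends are 26 mm high. Origin: centre of the underside.
- stop_block: Plain aluminium stop block, 44 mm wide (its x) by 40 mm long (its y) by 36 mm high, with a straight 18 mm bore from end to end along its y, and three thin dark lines across its top. It lies on the bench with the bore level. Both ends are alike. About 150 g. Origin: centre of its underside.
- bore_mid (a point): Middle of the stop block's bore, 18 mm above its underside; axes as the block's, y along the bore. Climbing the ball takes 8 to 15 N along the bar (this point 6 to 11 mm past bar_tip), then about 5 N drag; with this point 50 to 54 mm past bar_tip the ball springs up behind the block with a click and pushes it on a little.
- frame1: Black moulded bezel frame with a thin yellow foam gasket on one face: a rectangular loop 56 mm wide (its x), 92 mm tall (its z), 10 mm thick (its y), all four sides 10 mm wide, so the window is 36 x 72 mm. About 60 g. Stands upright in a groove of the rack, its bottom 8 mm above the bench, leaning up to 5 degrees. Origin: centre of its lower edge. May be absent.
- frame1_mid (a point): Centre of frame1's window, 46 mm above its lower edge; axes as the frame's. Hanging on the bar it is 28 mm below the bar's axis.
- frame2: Another bezel frame, the same as frame1. May be absent.
- frame2_mid (a point): Centre of frame2's window, 46 mm above its lower edge; axes as the frame's. Hanging on the bar it is 28 mm below the bar's axis.
- frame3: Another bezel frame, the same as frame1. May be absent.
- frame3_mid (a point): Centre of frame3's window, 46 mm above its lower edge; axes as the frame's. Hanging on the bar it is 28 mm below the bar's axis.
- frame4: Another bezel frame, the same as frame1. May be absent.
- frame4_mid (a point): Centre of frame4's window, 46 mm above its lower edge; axes as the frame's. Hanging on the bar it is 28 mm below the bar's axis.
- frame5: Another bezel frame, the same as frame1. May be absent.
- frame5_mid (a point): Centre of frame5's window, 46 mm above its lower edge; axes as the frame's. Hanging on the bar it is 28 mm below the bar's axis.
- glue_bottle: Bystander, loose, to be left alone: white glue bottle, 48 mm across, 130 mm tall. Origin: centre of its underside.
- tape_roll: Bystander, loose, to be left alone: cardboard-brown roll of tape lying flat, 80 mm across, 24 mm high. Origin: centre of its underside.
- screwdriver: Bystander, loose, to be left alone: screwdriver with black handle lying down, 180 mm long. Origin: centre of its underside.
- plate_a: Bystander, loose, to be left alone: flat black moulded plate with a lip at one end, 100 x 45 mm, 11 mm high. Origin: centre of its underside.
- plate_b: Bystander, loose, to be left alone: a second flat black plate like plate_a. Origin: centre of its underside.
- foam_pads: Bystander, loose, to be left alone: stack of yellow foam pads, 60 x 90 mm, 24 mm high. Origin: centre of its underside.

How it is judged:
On the way, in this order (a step that is already met when the one before it is completed fails the run):
1. every frame hangs on the bar by its window, let go (y of frame1_mid in the frame of bar_tip between 0.07 and 0.248 m and x of frame1_mid in the frame of bar_tip between -0.02 and 0.02 m and z of frame1_mid in the frame of bar_tip between -0.036 and -0.018 m and angle between the y axis of each of frame1, frame2, frame3, frame4, frame5 and the y axis of stand, either way round below 0.4 rad and contact force between each of frame1, frame2, frame3, frame4, frame5 and the fingers below 0.1 N and y of frame2_mid in the frame of bar_tip between 0.07 and 0.248 m and x of frame2_mid in the frame of bar_tip between -0.02 and 0.02 m and z of frame2_mid in the frame of bar_tip between -0.036 and -0.018 m and y of frame3_mid in the frame of bar_tip between 0.07 and 0.248 m and x of frame3_mid in the frame of bar_tip between -0.02 and 0.02 m and z of frame3_mid in the frame of bar_tip between -0.036 and -0.018 m and y of frame4_mid in the frame of bar_tip between 0.07 and 0.248 m and x of frame4_mid in the frame of bar_tip between -0.02 and 0.02 m and z of frame4_mid in the frame of bar_tip between -0.036 and -0.018 m and y of frame5_mid in the frame of bar_tip between 0.07 and 0.248 m and x of frame5_mid in the frame of bar_tip between -0.02 and 0.02 m and z of frame5_mid in the frame of bar_tip between -0.036 and -0.018 m), for 0.2 s.
2. the stop block has been pushed over the ball, which stands out again behind it (y of bore_mid in the frame of bar_tip between 0.05 and 0.22 m and x of bore_mid in the frame of bar_tip between -0.004 and 0.004 m and z of bore_mid in the frame of bar_tip between -0.005 and 0.005 m and angle between the y axis of stop_block and the y axis of stand, either way round below 0.15 rad and value of joint detent_ball below 0.0008 m), for 0.2 s.
At the end, for the whole second after the job is handed in: Each frame present hangs at rest by its window, let go: window centre 18 to 36 mm below the bar axis, within 20 mm sideways, 70 to 248 mm from the free end, square to 0.4 rad. Stop block at rest on the bar, in line to 5 mm and 0.15 rad, at least 50 mm on, ball out again to 0.8 mm, let go (all of step 1 and all of step 2 and linear speed of each of frame1, frame2, frame3, frame4, frame5, stop_block below 0.02 m/s and contact force between stop_block and the fingers below 0.1 N); the robot touches nothing.
It fails at once if a bystander was moved by more than 40 mm (distance of any of glue_bottle, tape_roll, screwdriver, plate_a, plate_b, foam_pads from where it was at the start of the episode above 0.04 m).
Of frame1, frame2, frame3, frame4, frame5 only 3 to 5 are there at a start; the rules pass over those that are not, and their reading is None.
At some moment in a run one of stop_block may be knocked a few centimetres aside while the robot is not near it.
It also fails if it takes over 210 s, if anything falls off the work surface, if the arm or the gripper's body presses on something with over 40 N, if the wrist force passes 120 N, or if a joint passes its speed limit or range.

## Working session

There is one attempt and no reset: what is moved stays moved. The work goes in short steps, Python scripts to look and compute and a tool call to move; the robot and the scene stay as the last step left them, time stands still between calls to the robot, and variables do not carry over. Pictures are saved under pics/ and viewed, at most 14 in all, crops included, and the job is handed in when it is done.

Besides the shell and the picture viewer there is one more tool, called after "Call:" as a command line: name --argument value ..., lists and objects as JSON in quotes. drive_tool: Moves the arm, as the interface text tells. Its arguments: {"type":"object","properties":{"deltas":{"type":"array"},"grip_force":{"type":"number"}},"required":["deltas"]}

```bash
ls; mkdir -p pics
cat > h.py <<'E'
import numpy as np, cv2
from station import bot, optics
from scipy.spatial.transform import Rotation as R
def snap(cam,name):
    m=optics.camera_model(cam); im=optics.read_camera(cam); cv2.imwrite(f'pics/{name}.png',im); np.savez(f'pics/{name}.npz',**{k:np.array(v) for k,v in m.items() if v is not None and not isinstance(v,str)}); return im,m
def load(name): return cv2.imread(f'pics/{name}.png'),dict(np.load(f'pics/{name}.npz'))
def ray(m,u,v):
    T=np.array(m['cam_to_world']); d=np.array([(u-m['cx'])/m['fx'],-(v-m['cy'])/m['fy'],-1.])
    return T[:3,3],T[:3,:3]@d
def onz(m,u,v,z):
    o,d=ray(m,u,v); return o+d*(z-o[2])/d[2]
def proj(m,p):
    T=np.array(m['cam_to_world']); c=T[:3,:3].T@(np.array(p)-T[:3,3]); return np.array([m['cx']+m['fx']*c[0]/-c[2], m['cy']-m['fy']*c[1]/-c[2]])
def tri(m1,p1,m2,p2):
    o1,d1=ray(m1,*p1);o2,d2=ray(m2,*p2);d1/=np.linalg.norm(d1);d2/=np.linalg.norm(d2)
    t=np.linalg.lstsq(np.c_[d1,-d2],o2-o1,rcond=None)[0];a=o1+d1*t[0];b=o2+d2*t[1];return (a+b)/2,np.linalg.norm(a-b)
def Rt(): 
    q=np.array(bot.get_obs()['tool_rot']); return R.from_quat(q[[1,2,3,0]])
E
python3 - <<'E'
from h import *
for c in ('scene','top','wrist'):
    im,m=snap(c,c+'0'); print(c,{k:(np.round(v,4).tolist() if not isinstance(v,str) else v) for k,v in m.items()})
s=bot.get_obs(); print({k:np.round(v,3).tolist() for k,v in s.items()})
a=np.vstack([cv2.imread('pics/scene0.png')]);
E
```

```text
pics
scene {'fx': 384.6395, 'fy': 384.6395, 'cx': 251.9472, 'cy': 187.3698, 'cam_to_world': [[0.0742, -0.7765, 0.6258, 1.225], [0.9971, 0.0457, -0.0616, -0.0442], [0.0192, 0.6285, 0.7776, 0.953], [0.0, 0.0, 0.0, 1.0]]}
top {'fx': 431.1677, 'fy': 431.1677, 'cx': 254.9834, 'cy': 201.8556, 'cam_to_world': [[0.0283, 0.9972, -0.0697, 0.518], [-0.9995, 0.0274, -0.0128, 0.0125], [-0.0109, 0.07, 0.9975, 1.239], [0.0, 0.0, 0.0, 1.0]]}
wrist {'fx': 270.8547, 'fy': 270.8547, 'cx': 254.7275, 'cy': 189.1205, 'cam_to_world': [[0.3226, -0.8966, -0.3034, 0.1387], [0.9465, 0.3051, 0.1049, 0.6649], [-0.0015, -0.321, 0.9471, 0.373], [0.0, 0.0, 0.0, 1.0]]}
{'t': 0.15, 'q': [-1.351, 0.478, 0.022, 1.556, -0.012, 1.109, -0.083], 'joint_vel': [-0.001, -0.003, 0.001, -0.002, -0.001, -0.002, -0.0], 'joint_torque': [0.003, -59.692, 1.61, -28.149, 0.013, 0.007, 0.0], 'eef_pos': [0.217, 0.639, 0.303], 'tool_rot': [-0.0, 0.163, 0.987, -0.001], 'contact_force': [0.249, 0.36, 0.438], 'torque': [-0.004, 0.026, 0.041], 'grasp_force': 0.0, 'gripper_width': 1.003}
```

View pics/top0.png

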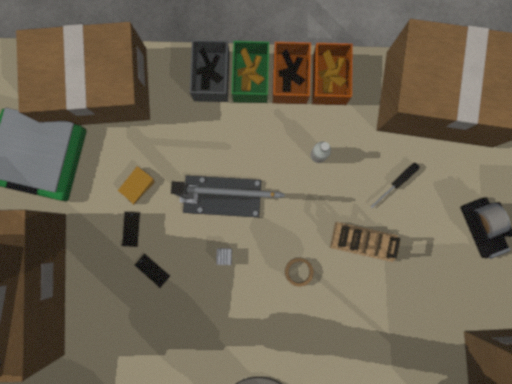

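View pics/scene0.png

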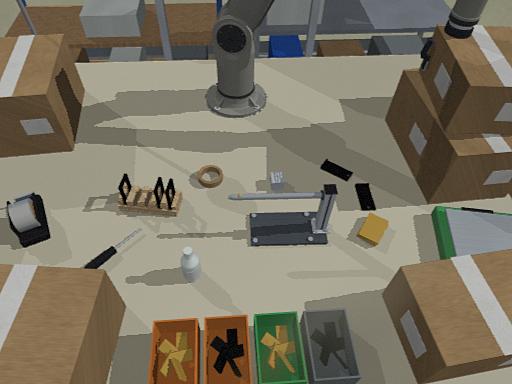

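Run:
```python
from h import *
t,mt=load('top0'); s,ms=load('scene0')
c=lambda im,u0,v0,w,h: cv2.resize(im[v0:v0+h,u0:u0+w],(400,300),interpolation=cv2.INTER_CUBIC)
a=c(t,325,215,80,60);b=c(s,110,160,80,60);d=c(t,165,165,128,96);e=c(s,220,150,128,96)
cv2.imwrite('pics/c0.png',np.vstack([np.hstack([a,b]),np.hstack([d,e])]))
```

```text
(no output)
```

View pics/c0.png

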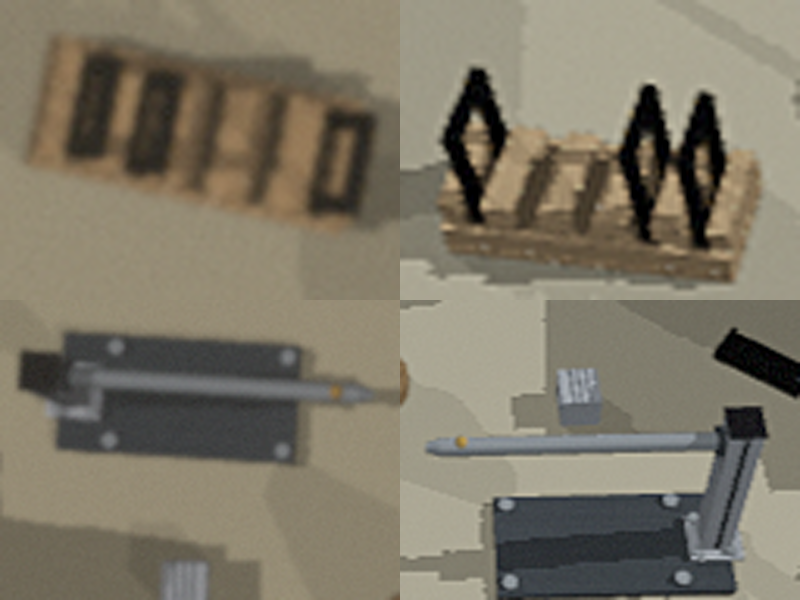

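Run:
```python
from h import *
np.set_printoptions(precision=4,suppress=True)
t,mt=load('top0'); s,ms=load('scene0')
T=lambda x,y,u0,v0,k:(u0+x/k,v0+y/k)
print('tip',tri(mt,T(372,94,165,165,3.125),ms,T(26,146,220,150,3.125)))
print('ball',tri(mt,T(335,91,165,165,3.125),ms,T(61,141,220,150,3.125)))
print('root',tri(mt,T(90,76,165,165,3.125),ms,T(318,139,220,150,3.125)))
for n,p in dict(pl1=(66,33),pl2=(300,46),pl3=(295,164),pl4=(57,148)).items(): print(n,onz(mt,*T(*p,165,165,3.125),0.01))
print('block top-view corners',onz(mt,*T(164,262,165,165,3.125),0.036),onz(mt,*T(208,262,165,165,3.125),0.036))
for n,p in dict(a=(55,35),b=(28,163),c=(378,100),d=(362,230)).items(): print('rack',n,onz(mt,*T(*p,325,215,5),0.03))
# block mask in scene & top: bluish bright
for nm,im,m,(u0,v0,u1,v1) in (('top',t,mt,(205,235,245,275)),('sc',s,ms,(262,165,295,195))):
    c=im[v0:v1,u0:u1].astype(int); k=((c[...,0]>c[...,2]-2)&(c.max(2)>120)).astype(np.uint8)
    n,l,st,ce=cv2.connectedComponentsWithStats(k); i=1+st[1:,4].argmax(); 
    r=cv2.minAreaRect(np.argwhere(l==i)[:,::-1].astype(np.float32)+[u0,v0]) if 0 else cv2.minAreaRect((np.argwhere(l==i)[:,::-1]+np.array([u0,v0])).astype(np.float32))
    print(nm,r,onz(m,*r[0],0.03 if nm=='top' else .025))
```

```text
tip (array([ 0.6126, -0.0456,  0.1579]), np.float64(0.001232703972722783))
ball (array([ 0.6137, -0.016 ,  0.1638]), np.float64(0.00042729687146363484))
root (array([0.6223, 0.19  , 0.1616]), np.float64(0.018116383120751235))
pl1 [0.6742 0.2283 0.01  ]
pl2 [0.6679 0.0128 0.01  ]
pl3 [0.5596 0.0144 0.01  ]
pl4 [0.5681 0.2324 0.01  ]
block top-view corners [0.4684 0.1284 0.036 ] [0.4695 0.0893 0.036 ]
rack a [ 0.5522 -0.2     0.03  ]
rack b [ 0.4806 -0.1861  0.03  ]
rack c [ 0.5211 -0.3801  0.03  ]
rack d [ 0.4489 -0.3716  0.03  ]
top ((224.0, 256.0), (14.0, 12.0), 90.0) [0.4488 0.1101 0.03  ]
sc ((276.5, 177.0), (10.0, 13.0), 90.0) [0.4405 0.1104 0.025 ]
```

```bash
cat >> h.py <<'E'
def cur():
    s=bot.get_obs(); return np.array(s['eef_pos']), Rt()
def down(yaw): # tool z down, tool x at world angle yaw (deg)
    c,s=np.cos(np.radians(yaw)),np.sin(np.radians(yaw)); return R.from_matrix(np.array([[c,s,0],[s,-c,0],[0,0,-1.]]))
def plan(wps, start=None, maxr=5):
    p,r=start or cur()
    for w in wps:
        q=np.array(w[:3]); rr=down(w[3])
        ang=(r.inv()*rr).magnitude(); n=max(1,int(np.ceil(max(np.linalg.norm(q-p)/.05,np.degrees(ang)/8.59)/maxr-1e-6)))
        for i in range(1,n+1):
            rv=(r.inv()*rr).as_rotvec()/(n-i+1); d=(q-p)/(n-i+1)
            print(w,'offset',np.round(r.inv().apply(d),4).tolist(),'ang',np.round(rv/(np.pi/4),4).tolist(),'rows>=',int(np.ceil(max(np.linalg.norm(d)/.05,np.degrees(np.linalg.norm(rv))/8.59)-1e-6)))
            p=p+d; r=r*R.from_rotvec(rv)
E
python3 - <<'E'
from h import *
plan([(0.5,0.1,0.34,110),(0.5,-0.285,0.30,80.2)])
E
```

```text
(0.5, 0.1, 0.34, 110) offset [-0.1471, -0.1397, -0.0121] ang [-0.0005, 0.0003, 0.3794] rows>= 5
(0.5, 0.1, 0.34, 110) offset [-0.1816, -0.0903, -0.0122] ang [-0.0005, 0.0003, 0.3794] rows>= 5
(0.5, 0.1, 0.34, 110) offset [-0.2001, -0.033, -0.0122] ang [-0.0005, 0.0003, 0.3794] rows>= 5
(0.5, -0.285, 0.3, 80.2) offset [-0.1809, -0.0658, 0.02] ang [0.0, 0.0, 0.3311] rows>= 4
(0.5, -0.285, 0.3, 80.2) offset [-0.1917, -0.0171, 0.02] ang [0.0, 0.0, 0.3311] rows>= 4
```

Call:
drive_tool --deltas '[{"gripper": 0,"offset": [-0.147,-0.14,-0.012],"angular": [0,0,0.38]},{"gripper": 0,"offset": [-0.147,-0.14,-0.012],"angular": [0,0,0.38]},{"gripper": 0,"offset": [-0.147,-0.14,-0.012],"angular": [0,0,0.38]},{"gripper": 0,"offset": [-0.147,-0.14,-0.012],"angular": [0,0,0.38]},{"gripper": 0,"offset": [-0.147,-0.14,-0.012],"angular": [0,0,0.38]}]'

```text
t: 0.65
eef_pos: [0.316, 0.4528, 0.3163]
tool_rot: [0.001, 0.313, 0.95, -0.001]
contact_force: [0.3, 0.6, 0.2]
gripper_width: 0.999
grasp_force: 0.0
```

Call:
drive_tool --deltas '[{"gripper": 0,"offset": [-0.182,-0.09,-0.012],"angular": [0,0,0.38]},{"gripper": 0,"offset": [-0.182,-0.09,-0.012],"angular": [0,0,0.38]},{"gripper": 0,"offset": [-0.182,-0.09,-0.012],"angular": [0,0,0.38]},{"gripper": 0,"offset": [-0.182,-0.09,-0.012],"angular": [0,0,0.38]},{"gripper": 0,"offset": [-0.182,-0.09,-0.012],"angular": [0,0,0.38]}]'

```text
t: 1.15
eef_pos: [0.4092, 0.2735, 0.3284]
tool_rot: [0.001, 0.45, 0.893, -0.0]
contact_force: [-0.1, 0.4, 0.2]
gripper_width: 1.0
grasp_force: 0.0
```

Call:
drive_tool --deltas '[{"gripper": 0,"offset": [-0.2,-0.033,-0.012],"angular": [0,0,0.38]},{"gripper": 0,"offset": [-0.2,-0.033,-0.012],"angular": [0,0,0.38]},{"gripper": 0,"offset": [-0.2,-0.033,-0.012],"angular": [0,0,0.38]},{"gripper": 0,"offset": [-0.2,-0.033,-0.012],"angular": [0,0,0.38]},{"gripper": 0,"offset": [-0.2,-0.033,-0.012],"angular": [0,0,0.38]}]'

```text
t: 1.65
eef_pos: [0.5025, 0.094, 0.3406]
tool_rot: [0.002, 0.578, 0.816, -0.0]
contact_force: [-0.9, 0.4, 0.4]
gripper_width: 0.995
grasp_force: 0.0
```

Call:
drive_tool --deltas '[{"gripper": 0,"offset": [-0.181,-0.066,0.02],"angular": [0,0,0.33]},{"gripper": 0,"offset": [-0.181,-0.066,0.02],"angular": [0,0,0.33]},{"gripper": 0,"offset": [-0.181,-0.066,0.02],"angular": [0,0,0.33]},{"gripper": 0,"offset": [-0.181,-0.066,0.02],"angular": [0,0,0.33]},{"gripper": 0,"offset": [-0.181,-0.066,0.02],"angular": [0,0,0.33]}]'

```text
t: 2.15
eef_pos: [0.4988, -0.0981, 0.3196]
tool_rot: [0.001, 0.678, 0.735, -0.001]
contact_force: [0.7, -0.3, -0.1]
gripper_width: 0.998
grasp_force: 0.0
```

Call:
drive_tool --deltas '[{"gripper": 0,"offset": [-0.192,-0.017,0.02],"angular": [0,0,0.33]},{"gripper": 0,"offset": [-0.192,-0.017,0.02],"angular": [0,0,0.33]},{"gripper": 0,"offset": [-0.192,-0.017,0.02],"angular": [0,0,0.33]},{"gripper": 0,"offset": [-0.192,-0.017,0.02],"angular": [0,0,0.33]},{"gripper": 0,"offset": [-0.192,-0.017,0.02],"angular": [0,0,0.33]}]'

```text
t: 2.65
eef_pos: [0.4985, -0.2906, 0.2995]
tool_rot: [0.001, 0.767, 0.641, -0.002]
contact_force: [-0.6, 0.4, 0.2]
gripper_width: 1.0
grasp_force: 0.0
```

Run:
```python
from h import *
im,m=snap('wrist','w1'); p,r=cur(); print(p,r.as_matrix().round(3).tolist(), bot.get_obs()['contact_force'])
cv2.imwrite('pics/w1x.png',cv2.resize(im,(800,600),interpolation=cv2.INTER_CUBIC))
```

```text
[ 0.49945222 -0.28727285  0.29935865] [[0.174, 0.985, -0.001], [0.985, -0.174, -0.001], [-0.001, -0.001, -1.0]] [ 0.11234976  1.72586817 -0.5749479 ]
```

View pics/w1x.png

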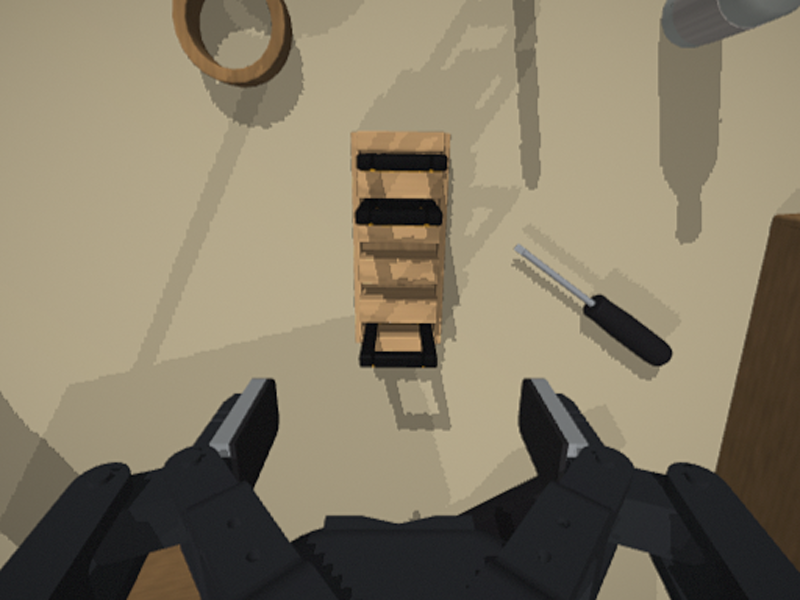

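Run:
```python
from h import *
np.set_printoptions(precision=4,suppress=True)
im,m=load('w1')
p0=np.array([.4995,-.2873]); ex=np.array([.174,.985]);ey=np.array([.985,-.174])
for n,(u,v) in dict(A=(402,161),Al=(357,161),Ar=(447,161),B=(398,216),Bl=(355,216),Br=(442,216),C=(398,358),Cl=(360,358),Cr=(437,358)).items():
    p=onz(m,u/1.5625,v/1.5625,.1); print(n,p,'tool xy',ex@(p[:2]-p0),ey@(p[:2]-p0))
for n,(u,v) in dict(a=(351,131),b=(450,131),g5l=(361,345),g5r=(437,345)).items(): print('rack',n,onz(m,u/1.5625,v/1.5625,.042))
g=cv2.cvtColor(im,cv2.COLOR_BGR2GRAY); print(g[90:240,255].tolist())
```

```text
A [ 0.5142 -0.2158  0.1   ] tool xy 0.07298187232534772 0.0020044628470923804
Al [ 0.4873 -0.2109  0.1   ] tool xy 0.07310066248783023 -0.025295568606400805
Ar [ 0.541  -0.2207  0.1   ] tool xy 0.07286310417923542 0.029299434558378353
B [ 0.5059 -0.248   0.1   ] tool xy 0.039854598875741803 -0.0005671840237927588
Bl [ 0.4791 -0.2431  0.1   ] tool xy 0.03996980926931611 -0.027747295764964378
Br [ 0.5332 -0.2529  0.1   ] tool xy 0.03973673117691898 0.02723983169144727
C [ 0.4881 -0.3463  0.1   ] tool xy -0.060097827860864636 -0.0010050921246458067
Cl [ 0.4616 -0.3415  0.1   ] tool xy -0.05999280452956518 -0.02793812766530444
Cr [ 0.5152 -0.3512  0.1   ] tool xy -0.06020559499639136 0.026631586843211003
rack a [ 0.4818 -0.1903  0.042 ]
rack b [ 0.5521 -0.203   0.042 ]
rack g5l [ 0.4538 -0.3581  0.042 ]
rack g5r [ 0.5175 -0.3696  0.042 ]
[153, 151, 142, 142, 139, 127, 104, 74, 46, 16, 20, 22, 22, 22, 20, 20, 18, 16, 9, 79, 128, 141, 149, 153, 153, 155, 156, 153, 154, 154, 154, 151, 152, 154, 153, 152, 129, 32, 18, 18, 16, 14, 17, 14, 17, 19, 22, 21, 18, 17, 20, 17, 14, 19, 97, 152, 156, 154, 155, 153, 152, 155, 142, 109, 105, 96, 93, 93, 93, 88, 73, 71, 73, 72, 70, 94, 122, 132, 152, 151, 152, 154, 154, 153, 153, 154, 155, 139, 102, 97, 96, 87, 81, 89, 72, 70, 75, 74, 72, 73, 70, 80, 124, 150, 147, 150, 154, 156, 154, 153, 155, 154, 151, 152, 153, 152, 125, 51, 72, 74, 67, 65, 89, 122, 124, 144, 166, 155, 155, 152, 154, 155, 154, 155, 128, 21, 12, 23, 27, 21, 14, 20, 17, 17, 24, 78, 113, 109, 109, 109]
```

Run:
```python
from h import *
np.set_printoptions(precision=4,suppress=True)
_,mt=load('top0');_,ms=load('scene0'); print('bottle',onz(mt,318,157,0),onz(ms,191,278,0))
bar=lambda s:(0.612+.035*s,-0.047+s)
p,r=cur(); print(p)
A=p+np.array([.174*.073+.985*.002,.985*.073-.174*.002,0])
plan([(A[0],A[1],.299,80),(A[0],A[1],.134,80),(A[0],A[1],.3,80),(*bar(-.06),.30,88),(*bar(-.06),.222,88),(*bar(.215),.222,88)],start=(p,r))
```

```text
bottle [ 0.7398 -0.1504  0.    ] [ 0.7585 -0.1542  0.    ]
[ 0.4995 -0.2873  0.2994]
(np.float64(0.5141242219870191), np.float64(-0.21571584919998515), 0.299, 80) offset [0.073, 0.002, 0.0003] ang [-0.0013, 0.0016, -0.0011] rows>= 2
(np.float64(0.5141242219870191), np.float64(-0.21571584919998515), 0.134, 80) offset [-0.0, 0.0, 0.165] ang [-0.0, -0.0, 0.0] rows>= 4
(np.float64(0.5141242219870191), np.float64(-0.21571584919998515), 0.3, 80) offset [-0.0, 0.0, -0.166] ang [0.0, 0.0, 0.0] rows>= 4
(0.6099, -0.107, 0.3, 88) offset [0.1237, 0.0754, 0.0] ang [-0.0, -0.0, -0.1778] rows>= 3
(0.6099, -0.107, 0.222, 88) offset [0.0, 0.0, 0.078] ang [-0.0, 0.0, -0.0] rows>= 2
(0.619525, 0.16799999999999998, 0.222, 88) offset [0.1376, 0.0, -0.0] ang [0.0, 0.0, -0.0] rows>= 3
(0.619525, 0.16799999999999998, 0.222, 88) offset [0.1376, 0.0, -0.0] ang [0.0, 0.0, -0.0] rows>= 3
```

Call:
drive_tool --deltas '[{"gripper": 0,"offset": [0.073,0.002,0],"angular": [0,0,0]},{"gripper": 0,"offset": [0.073,0.002,0],"angular": [0,0,0]},{"gripper": 0,"offset": [0.073,0.002,0.05],"angular": [0,0,0]},{"gripper": 0,"offset": [0.073,0.002,0.1],"angular": [0,0,0]},{"gripper": 0,"offset": [0.073,0.002,0.1],"angular": [0,0,0]}]'

```text
t: 3.2
eef_pos: [0.5117, -0.2088, 0.1944]
tool_rot: [-0.005, 0.763, 0.646, -0.003]
contact_force: [-0.8, 0.7, -0.4]
gripper_width: 0.997
grasp_force: 0.0
```

Run:
```python
from h import *
im,m=snap('wrist','w2'); p,r=cur(); print(p,r.as_matrix().round(3).tolist())
cv2.imwrite('pics/w2x.png',im)
```

```text
[ 0.51323374 -0.2107365   0.19780047] [[0.167, 0.986, -0.007], [0.986, -0.167, 0.002], [0.001, -0.007, -1.0]]
```

View pics/w2x.png

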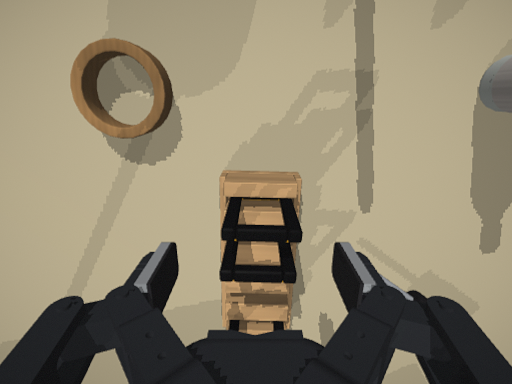

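Run:
```python
from h import *
_,m=load('w2'); p,r=cur()
for u,v in ((222,233),(301,233),(262,233),(258,272)): print(r.inv().apply(onz(m,u,v,.1)-p).round(4))
print(p)
```

```text
[-0.0034 -0.0247  0.098 ]
[-0.003   0.0289  0.0976]
[-0.0032  0.0025  0.0978]
[-0.0343 -0.0001  0.0978]
[ 0.51323374 -0.2107365   0.19780047]
```

Call:
drive_tool --deltas '[{"gripper": 0,"offset": [-0.002,0.002,0.03],"angular": [0,0,0]},{"gripper": 0,"offset": [-0.002,0.002,0.064],"angular": [0,0,0]},{"gripper": 0,"offset": [-0.002,0.002,0.064],"angular": [0,0,0]},{"gripper": 255,"offset": [-0.002,0.002,0.064],"angular": [0,0,0]},{"gripper": 255,"offset": [-0.002,0.002,0.064],"angular": [0,0,0]}]' --grip_force 30

```text
t: 3.75
eef_pos: [0.5173, -0.2165, 0.1386]
tool_rot: [0.001, 0.765, 0.644, 0.001]
contact_force: [-0.0, 0.0, 1.1]
gripper_width: 0.694
grasp_force: 0.5
```

Call:
drive_tool --deltas '[{"gripper": 255,"offset": [0,0,0],"angular": [0,0,0]},{"gripper": 255,"offset": [0,0,0],"angular": [0,0,0]},{"gripper": 255,"offset": [0,0,0],"angular": [0,0,0]},{"gripper": 255,"offset": [0,0,0],"angular": [0,0,0]}]' --grip_force 30

```text
t: 4.15
eef_pos: [0.517, -0.2167, 0.1386]
tool_rot: [0.001, 0.765, 0.644, 0.001]
contact_force: [-2.2, 0.7, 7.9]
gripper_width: 0.654
grasp_force: 30.0
```

Call:
drive_tool --deltas '[{"gripper": 255,"offset": [0,0,-0.04],"angular": [0,0,0]},{"gripper": 255,"offset": [0,0,-0.08],"angular": [0,0,0]},{"gripper": 255,"offset": [0,0,-0.12],"angular": [0,0,0]},{"gripper": 255,"offset": [0,0,-0.165],"angular": [0,0,0]},{"gripper": 255,"offset": [0,0,-0.165],"angular": [0,0,0]}]'

```text
t: 4.65
eef_pos: [0.5183, -0.2182, 0.3083]
tool_rot: [0.005, 0.765, 0.644, 0.004]
contact_force: [1.3, -0.2, -0.7]
gripper_width: 0.655
grasp_force: 33.0
```

Call:
drive_tool --deltas '[{"gripper": 255,"offset": [0.04,0.024,0],"angular": [0,0,-0.06]},{"gripper": 255,"offset": [0.08,0.048,0],"angular": [0,0,-0.12]},{"gripper": 255,"offset": [0.123,0.075,0],"angular": [0,0,-0.178]},{"gripper": 255,"offset": [0.123,0.075,0],"angular": [0,0,-0.178]},{"gripper": 255,"offset": [0.123,0.075,0],"angular": [0,0,-0.178]}]'

```text
t: 5.15
eef_pos: [0.6112, -0.1061, 0.3012]
tool_rot: [0.0, 0.717, 0.697, 0.0]
contact_force: [-0.5, -0.8, -1.2]
gripper_width: 0.656
grasp_force: 33.0
```

Run:
```python
from h import *
p,r=cur(); print(p,r.as_matrix().round(3).tolist())
snap('scene','s3'); im,m=snap('wrist','w3'); s,_=load('s3')
cv2.imwrite('pics/w3x.png',np.hstack([im[:,56:456],cv2.resize(s[120:248,160:293],(400,384),interpolation=cv2.INTER_CUBIC)]))
bar=lambda s:(0.612+.035*s,-0.047+s)
plan([(*bar(-.06),.229,88),(*bar(.215),.229,88)])
```

```text
[ 0.6112099  -0.10614837  0.30118326] [[0.028, 1.0, 0.0], [1.0, -0.028, -0.0], [-0.0, 0.0, -1.0]]
(0.6099, -0.107, 0.229, 88) offset [0.0021, 0.0, 0.0724] ang [0.0001, 0.0008, 0.0023] rows>= 2
(0.619525, 0.16799999999999998, 0.229, 88) offset [0.1376, 0.0, 0.0] ang [0.0, -0.0, 0.0] rows>= 3
(0.619525, 0.16799999999999998, 0.229, 88) offset [0.1376, 0.0, 0.0] ang [0.0, -0.0, 0.0] rows>= 3
```

View pics/w3x.png

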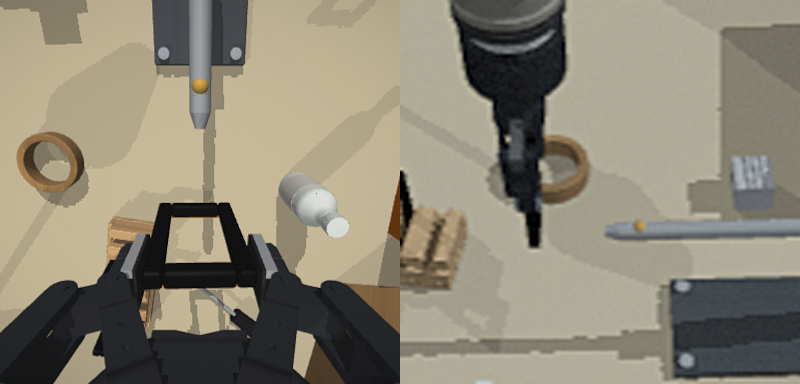

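Run:
```python
from h import *
im,m=load('w3')
print('ball',onz(m,256,87,.168),'tip',onz(m,256.5,127,.16))
for v in (5,40,70,95,110):
    row=im[v,230:280].astype(int); d=np.abs(np.diff(row.sum(1))); k=np.where(d>50)[0]+230; print(v,k.tolist(), onz(m,(k[0]+k[-1]+1)/2,v,.16).round(4) if len(k) else '')
```

```text
ball [ 0.61372873 -0.01906999  0.168     ] tip [ 0.61328093 -0.04742577  0.16      ]
5 [244, 267, 277] [0.6187 0.0324 0.16  ]
40 [244, 245, 266] [0.6144 0.0117 0.16  ]
70 [244, 265, 266, 267] [ 0.6141 -0.0074  0.16  ]
95 [244, 249, 266] [ 0.6132 -0.0243  0.16  ]
110 [244, 266, 270, 271] [ 0.6148 -0.035   0.16  ]
```

Call:
drive_tool --deltas '[{"gripper": 255,"offset": [0.002,0,0.036],"angular": [0,0,0]},{"gripper": 255,"offset": [0.002,0,0.072],"angular": [0,0,0]},{"gripper": 255,"offset": [0.002,0,0.072],"angular": [0,0,0]},{"gripper": 255,"offset": [0.002,0,0.072],"angular": [0,0,0]}]'

```text
t: 5.65
eef_pos: [0.6101, -0.1071, 0.2297]
tool_rot: [-0.0, 0.719, 0.695, -0.0]
contact_force: [0.2, -0.1, 0.0]
gripper_width: 0.649
grasp_force: 33.0
```

Call:
drive_tool --deltas '[{"gripper": 255,"offset": [0.04,0,0],"angular": [0,0,0]},{"gripper": 255,"offset": [0.08,0,0],"angular": [0,0,0]},{"gripper": 255,"offset": [0.11,0,0],"angular": [0,0,0]},{"gripper": 255,"offset": [0.135,0,0],"angular": [0,0,0]},{"gripper": 255,"offset": [0.135,0,0],"angular": [0,0,0]}]'

```text
t: 6.15
eef_pos: [0.6162, 0.0338, 0.2313]
tool_rot: [0.0, 0.716, 0.698, 0.002]
contact_force: [-0.8, 1.0, -1.8]
gripper_width: 0.65
grasp_force: 33.0
```

Call:
drive_tool --deltas '[{"gripper": 255,"offset": [0.04,0,0],"angular": [0,0,0]},{"gripper": 255,"offset": [0.08,0,0],"angular": [0,0,0]},{"gripper": 255,"offset": [0.11,0,0],"angular": [0,0,0]},{"gripper": 255,"offset": [0.135,0,0],"angular": [0,0,0]},{"gripper": 255,"offset": [0.135,0,0],"angular": [0,0,0]}]'

```text
t: 6.65
eef_pos: [0.6198, 0.1681, 0.2307]
tool_rot: [-0.0, 0.716, 0.698, 0.002]
contact_force: [0.1, 0.8, 0.4]
gripper_width: 0.649
grasp_force: 33.0
```

Call:
drive_tool --deltas '[{"gripper": 255,"offset": [0,0,0.006],"angular": [0,0,0]},{"gripper": 255,"offset": [0,0,0.009],"angular": [0,0,0]},{"gripper": 255,"offset": [0,0,0.012],"angular": [0,0,0]},{"gripper": 255,"offset": [0,0,0.012],"angular": [0,0,0]}]'

```text
t: 7.05
eef_pos: [0.6189, 0.1627, 0.2165]
tool_rot: [-0.0, 0.719, 0.695, -0.0]
contact_force: [-0.2, -0.2, -1.4]
gripper_width: 0.66
grasp_force: 33.0
```

Run:
```python
from h import *
p,r=cur(); print(p,r.as_matrix().round(3).tolist(),bot.get_obs()['contact_force'])
s,_=snap('scene','s4'); im,m=snap('wrist','w4')
cv2.imwrite('pics/w4x.png',np.hstack([im[:,56:456],cv2.resize(s[120:248,220:353],(400,384),interpolation=cv2.INTER_CUBIC)]))
```

```text
[0.61893169 0.16274796 0.21651988] [[0.033, 0.999, -0.001], [0.999, -0.033, -0.001], [-0.001, -0.001, -1.0]] [-0.17653722 -0.18118422 -1.43402313]
```

View pics/w4x.png

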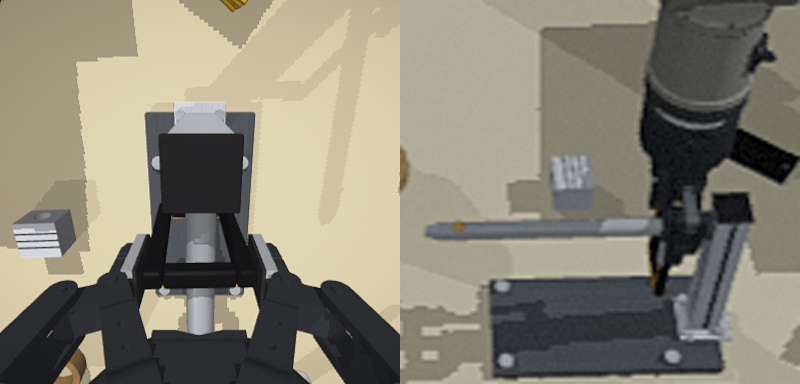

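Call:
drive_tool --deltas '[{"gripper": 255,"offset": [0,0,0.001],"angular": [0,0,0]},{"gripper": 0,"offset": [0,0,0.001],"angular": [0,0,0]},{"gripper": 0,"offset": [0,0,0.001],"angular": [0,0,0]},{"gripper": 0,"offset": [0,0,0.001],"angular": [0,0,0]},{"gripper": 0,"offset": [0,0,0.001],"angular": [0,0,0]}]'

```text
t: 7.65
eef_pos: [0.6191, 0.1643, 0.216]
tool_rot: [0.0, 0.718, 0.696, 0.0]
contact_force: [0.3, -0.4, -0.0]
gripper_width: 1.002
grasp_force: 0.0
```

Call:
drive_tool --deltas '[{"gripper": 0,"offset": [0,0,0],"angular": [0,0,0]},{"gripper": 0,"offset": [0,0,0],"angular": [0,0,0]},{"gripper": 0,"offset": [0,0,-0.02],"angular": [0,0,0]},{"gripper": 0,"offset": [0,0,-0.05],"angular": [0,0,0]},{"gripper": 0,"offset": [0,0,-0.09],"angular": [0,0,0]}]'

```text
t: 8.15
eef_pos: [0.6181, 0.1642, 0.3053]
tool_rot: [-0.001, 0.718, 0.696, -0.002]
contact_force: [0.0, -0.6, 0.3]
gripper_width: 1.001
grasp_force: 0.0
```

Run:
```python
from h import *
plan([(0.507,-0.247,.29,80),(.507,-.247,.137,80)],start=(np.array([.619,.163,.305]),down(88)))
```

```text
(0.507, -0.247, 0.29, 80) offset [-0.2068, -0.0488, 0.0075] ang [0.0, 0.0, 0.0889] rows>= 5
(0.507, -0.247, 0.29, 80) offset [-0.2097, -0.0343, 0.0075] ang [0.0, 0.0, 0.0889] rows>= 5
(0.507, -0.247, 0.137, 80) offset [0.0, 0.0, 0.153] ang [0.0, 0.0, 0.0] rows>= 4
```

Call:
drive_tool --deltas '[{"gripper": 0,"offset": [-0.207,-0.049,0.007],"angular": [0,0,0.089]},{"gripper": 0,"offset": [-0.207,-0.049,0.007],"angular": [0,0,0.089]},{"gripper": 0,"offset": [-0.207,-0.049,0.007],"angular": [0,0,0.089]},{"gripper": 0,"offset": [-0.207,-0.049,0.007],"angular": [0,0,0.089]},{"gripper": 0,"offset": [-0.207,-0.049,0.007],"angular": [0,0,0.089]}]'

```text
t: 8.65
eef_pos: [0.5615, -0.0479, 0.2994]
tool_rot: [0.001, 0.745, 0.667, -0.001]
contact_force: [0.6, -0.1, 0.5]
gripper_width: 1.002
grasp_force: 0.0
```

Call:
drive_tool --deltas '[{"gripper": 0,"offset": [-0.21,-0.034,0.008],"angular": [0,0,0.089]},{"gripper": 0,"offset": [-0.21,-0.034,0.008],"angular": [0,0,0.089]},{"gripper": 0,"offset": [-0.21,-0.034,0.008],"angular": [0,0,0.089]},{"gripper": 0,"offset": [-0.21,-0.034,0.008],"angular": [0,0,0.089]},{"gripper": 0,"offset": [-0.21,-0.034,0.008],"angular": [0,0,0.089]}]'

```text
t: 9.15
eef_pos: [0.506, -0.2525, 0.2915]
tool_rot: [0.001, 0.767, 0.641, -0.001]
contact_force: [-0.4, -0.4, 1.1]
gripper_width: 0.998
grasp_force: 0.0
```

Call:
drive_tool --deltas '[{"gripper": 0,"offset": [0,0,0.04],"angular": [0,0,0]},{"gripper": 0,"offset": [0,0,0.08],"angular": [0,0,0]},{"gripper": 0,"offset": [0,0,0.093],"angular": [0,0,0]},{"gripper": 0,"offset": [0,0,0.093],"angular": [0,0,0]},{"gripper": 0,"offset": [0,0,0.093],"angular": [0,0,0]}]'

```text
t: 9.65
eef_pos: [0.5096, -0.2468, 0.1991]
tool_rot: [0.001, 0.765, 0.644, 0.0]
contact_force: [0.9, -0.2, 1.0]
gripper_width: 1.001
grasp_force: 0.0
```

```bash
cat >> h.py <<'E'
def topbar(name):
    """dark frame top member near the tool axis: tool x,y offsets of its centre at z=0.1"""
    im,m=snap('wrist',name); p,r=cur(); g=im.max(2)
    u0,v0=proj(m,np.r_[p[:2],.1]); print('pose',p.round(4),'axis px',u0.round(),v0.round())
    col=(g[int(v0)-40:int(v0)+40,int(u0)-5:int(u0)+6].mean(1)<50); idx=np.where(col)[0]+int(v0)-40
    for run in np.split(idx,np.where(np.diff(idx)>1)[0]+1):
        if len(run)<4: continue
        v=run.mean(); row=g[int(v)]<50; a=b=int(u0)
        while row[a-1]: a-=1
        while row[b+1]: b+=1
        print('run',run[0],run[-1],'u',a,b,r.inv().apply(onz(m,(a+b)/2,v,.1)-p).round(4))
E
python3 -c "
from h import *
topbar('w5')"
```

```text
pose [ 0.5098 -0.247   0.1996] axis px 255.0 223.0
run 217 231 u 211 289 [-0.0003 -0.0039  0.0996]
```

Call:
drive_tool --deltas '[{"gripper": 0,"offset": [0,-0.003,0.03],"angular": [0,0,0]},{"gripper": 0,"offset": [0,-0.003,0.062],"angular": [0,0,0]},{"gripper": 0,"offset": [0,-0.003,0.062],"angular": [0,0,0]},{"gripper": 255,"offset": [0,-0.003,0.062],"angular": [0,0,0]},{"gripper": 255,"offset": [0,-0.003,0.062],"angular": [0,0,0]}]' --grip_force 30

```text
t: 10.2
eef_pos: [0.507, -0.2468, 0.138]
tool_rot: [0.001, 0.765, 0.644, 0.001]
contact_force: [1.3, 0.4, 0.1]
gripper_width: 0.69
grasp_force: 0.0
```

Call:
drive_tool --deltas '[{"gripper": 255,"offset": [0,0,0],"angular": [0,0,0]},{"gripper": 255,"offset": [0,0,0],"angular": [0,0,0]},{"gripper": 255,"offset": [0,0,0],"angular": [0,0,0]},{"gripper": 255,"offset": [0,0,0],"angular": [0,0,0]}]'

```text
t: 10.6
eef_pos: [0.5069, -0.2469, 0.1381]
tool_rot: [0.001, 0.765, 0.644, 0.001]
contact_force: [-0.8, 0.1, 6.7]
gripper_width: 0.651
grasp_force: 31.1
```

Call:
drive_tool --deltas '[{"gripper": 255,"offset": [0,0,-0.04],"angular": [0,0,0]},{"gripper": 255,"offset": [0,0,-0.08],"angular": [0,0,0]},{"gripper": 255,"offset": [0,0,-0.12],"angular": [0,0,0]},{"gripper": 255,"offset": [0,0,-0.165],"angular": [0,0,0]},{"gripper": 255,"offset": [0,0,-0.165],"angular": [0,0,0]}]'

```text
t: 11.1
eef_pos: [0.5081, -0.2484, 0.3079]
tool_rot: [0.005, 0.765, 0.644, 0.004]
contact_force: [-0.1, 0.1, -0.4]
gripper_width: 0.648
grasp_force: 34.7
```

Call:
drive_tool --deltas '[{"gripper": 255,"offset": [0.038,0.02,0],"angular": [0,0,-0.04]},{"gripper": 255,"offset": [0.077,0.04,0],"angular": [0,0,-0.09]},{"gripper": 255,"offset": [0.115,0.06,0],"angular": [0,0,-0.14]},{"gripper": 255,"offset": [0.155,0.079,0],"angular": [0,0,-0.178]},{"gripper": 255,"offset": [0.155,0.079,0],"angular": [0,0,-0.178]}]'

```text
t: 11.6
eef_pos: [0.6136, -0.099, 0.3006]
tool_rot: [-0.0, 0.714, 0.7, 0.002]
contact_force: [-1.0, -0.7, -0.6]
gripper_width: 0.65
grasp_force: 34.6
```

Run:
```python
from h import *
bar=lambda s:(0.6133+.033*s,-0.0475+s)
p,r=cur(); print(p)
im,m=snap('wrist','w6')
plan([(*bar(-.06),.23,88),(*bar(.175),.23,88)])
```

```text
[ 0.61358998 -0.09895253  0.30063067]
(0.61132, -0.1075, 0.23, 88) offset [-0.0049, -0.0003, 0.0708] ang [0.0007, -0.0013, 0.0137] rows>= 2
(0.6190749999999999, 0.1275, 0.23, 88) offset [0.2351, -0.0005, 0.0] ang [-0.0, -0.0, 0.0] rows>= 5
```

Call:
drive_tool --deltas '[{"gripper": 255,"offset": [0,0,0.036],"angular": [0,0,0]},{"gripper": 255,"offset": [0,0,0.072],"angular": [0,0,0]},{"gripper": 255,"offset": [0,0,0.072],"angular": [0,0,0]},{"gripper": 255,"offset": [0,0,0.072],"angular": [0,0,0]}]'

```text
t: 12.05
eef_pos: [0.6095, -0.1079, 0.2296]
tool_rot: [-0.0, 0.719, 0.695, -0.0]
contact_force: [0.4, -0.0, -0.6]
gripper_width: 0.653
grasp_force: 34.6
```

Call:
drive_tool --deltas '[{"gripper": 255,"offset": [0.03,0,0],"angular": [0,0,0]},{"gripper": 255,"offset": [0.06,0,0],"angular": [0,0,0]},{"gripper": 255,"offset": [0.09,0,0],"angular": [0,0,0]},{"gripper": 255,"offset": [0.12,0,0],"angular": [0,0,0]},{"gripper": 255,"offset": [0.12,0,0],"angular": [0,0,0]}]'

```text
t: 12.55
eef_pos: [0.6151, 0.0185, 0.2312]
tool_rot: [-0.0, 0.716, 0.698, 0.002]
contact_force: [0.6, 0.3, -0.3]
gripper_width: 0.648
grasp_force: 34.6
```

Call:
drive_tool --deltas '[{"gripper": 255,"offset": [0.04,0,0],"angular": [0,0,0]},{"gripper": 255,"offset": [0.08,0,0],"angular": [0,0,0]},{"gripper": 255,"offset": [0.11,0,0],"angular": [0,0,0]},{"gripper": 255,"offset": [0.11,0,0],"angular": [0,0,0]},{"gripper": 255,"offset": [0.11,0,0],"angular": [0,0,0]}]'

```text
t: 13.05
eef_pos: [0.6179, 0.123, 0.2309]
tool_rot: [0.001, 0.718, 0.696, 0.001]
contact_force: [-0.5, -0.6, -0.9]
gripper_width: 0.65
grasp_force: 34.6
```

Call:
drive_tool --deltas '[{"gripper": 255,"offset": [0,0,0.005],"angular": [0,0,0]},{"gripper": 255,"offset": [0,0,0.01],"angular": [0,0,0]},{"gripper": 255,"offset": [0,0,0.012],"angular": [0,0,0]},{"gripper": 255,"offset": [0,0,0.012],"angular": [0,0,0]}]'

```text
t: 13.45
eef_pos: [0.6169, 0.1221, 0.2164]
tool_rot: [-0.0, 0.718, 0.696, -0.0]
contact_force: [0.5, -0.1, -0.9]
gripper_width: 0.652
grasp_force: 34.7
```

Call:
drive_tool --deltas '[{"gripper": 255,"offset": [0,0,0.001],"angular": [0,0,0]},{"gripper": 0,"offset": [0,0,0.001],"angular": [0,0,0]},{"gripper": 0,"offset": [0,0,0.001],"angular": [0,0,0]},{"gripper": 0,"offset": [0,0,0.001],"angular": [0,0,0]},{"gripper": 0,"offset": [0,0,0.001],"angular": [0,0,0]}]'

```text
t: 13.95
eef_pos: [0.6171, 0.1232, 0.216]
tool_rot: [0.0, 0.718, 0.696, 0.0]
contact_force: [-0.2, -0.8, -0.6]
gripper_width: 1.002
grasp_force: 0.0
```

Call:
drive_tool --deltas '[{"gripper": 0,"offset": [0,0,0],"angular": [0,0,0]},{"gripper": 0,"offset": [0,0,0],"angular": [0,0,0]},{"gripper": 0,"offset": [0,0,-0.02],"angular": [0,0,0]},{"gripper": 0,"offset": [0,0,-0.05],"angular": [0,0,0]},{"gripper": 0,"offset": [0,0,-0.09],"angular": [0,0,0]}]'

```text
t: 14.45
eef_pos: [0.6161, 0.1231, 0.3054]
tool_rot: [-0.001, 0.718, 0.696, -0.002]
contact_force: [0.7, 0.3, 0.4]
gripper_width: 0.997
grasp_force: 0.0
```

Run:
```python
from h import *
plan([(0.488,-0.345,.29,80)],start=(np.array([.617,.122,.305]),down(88)))
plan([(0.6115,-0.1075,.30,88)],start=(np.array([.488,-.345,.30]),down(80)))
```

```text
(0.488, -0.345, 0.29, 80) offset [-0.2356, -0.0563, 0.0075] ang [0.0, 0.0, 0.0889] rows>= 5
(0.488, -0.345, 0.29, 80) offset [-0.239, -0.0397, 0.0075] ang [0.0, 0.0, 0.0889] rows>= 5
(0.6115, -0.1075, 0.3, 88) offset [0.1277, 0.0402, 0.0] ang [0.0, 0.0, -0.0889] rows>= 3
(0.6115, -0.1075, 0.3, 88) offset [0.1246, 0.049, 0.0] ang [0.0, 0.0, -0.0889] rows>= 3
```

Call:
drive_tool --deltas '[{"gripper": 0,"offset": [-0.236,-0.056,0.007],"angular": [0,0,0.089]},{"gripper": 0,"offset": [-0.236,-0.056,0.007],"angular": [0,0,0.089]},{"gripper": 0,"offset": [-0.236,-0.056,0.007],"angular": [0,0,0.089]},{"gripper": 0,"offset": [-0.236,-0.056,0.007],"angular": [0,0,0.089]},{"gripper": 0,"offset": [-0.236,-0.056,0.007],"angular": [0,0,0.089]}]'

```text
t: 14.95
eef_pos: [0.5526, -0.1138, 0.2992]
tool_rot: [0.0, 0.742, 0.67, 0.0]
contact_force: [0.8, 0.5, 0.2]
gripper_width: 1.0
grasp_force: 0.0
```

Call:
drive_tool --deltas '[{"gripper": 0,"offset": [-0.239,-0.04,0.008],"angular": [0,0,0.089]},{"gripper": 0,"offset": [-0.239,-0.04,0.008],"angular": [0,0,0.089]},{"gripper": 0,"offset": [-0.239,-0.04,0.008],"angular": [0,0,0.089]},{"gripper": 0,"offset": [-0.239,-0.04,0.008],"angular": [0,0,0.089]},{"gripper": 0,"offset": [-0.239,-0.04,0.008],"angular": [0,0,0.089]}]'

```text
t: 15.45
eef_pos: [0.4886, -0.3475, 0.2911]
tool_rot: [0.0, 0.765, 0.644, -0.0]
contact_force: [0.6, -1.0, 0.9]
gripper_width: 1.0
grasp_force: 0.0
```

Call:
drive_tool --deltas '[{"gripper": 0,"offset": [0,0,0.04],"angular": [0,0,0]},{"gripper": 0,"offset": [0,0,0.08],"angular": [0,0,0]},{"gripper": 0,"offset": [0,0,0.093],"angular": [0,0,0]},{"gripper": 0,"offset": [0,0,0.093],"angular": [0,0,0]},{"gripper": 0,"offset": [0,0,0.093],"angular": [0,0,0]}]'

```text
t: 15.95
eef_pos: [0.4906, -0.3452, 0.1992]
tool_rot: [0.001, 0.765, 0.644, 0.0]
contact_force: [0.2, -0.4, 0.9]
gripper_width: 0.999
grasp_force: 0.0
```

```bash
python3 -c "
from h import *
topbar('w7')"
```

```text
pose [ 0.4909 -0.3454  0.1997] axis px 255.0 223.0
run 219 234 u 212 290 [-0.0023 -0.0032  0.0997]
```

Call:
drive_tool --deltas '[{"gripper": 0,"offset": [-0.002,-0.003,0.03],"angular": [0,0,0]},{"gripper": 0,"offset": [-0.002,-0.003,0.062],"angular": [0,0,0]},{"gripper": 0,"offset": [-0.002,-0.003,0.062],"angular": [0,0,0]},{"gripper": 255,"offset": [-0.002,-0.003,0.062],"angular": [0,0,0]},{"gripper": 255,"offset": [-0.002,-0.003,0.062],"angular": [0,0,0]}]' --grip_force 30

```text
t: 16.5
eef_pos: [0.4877, -0.3472, 0.1382]
tool_rot: [0.002, 0.765, 0.644, 0.001]
contact_force: [-0.2, 0.2, 1.6]
gripper_width: 0.69
grasp_force: 0.0
```

Call:
drive_tool --deltas '[{"gripper": 255,"offset": [0,0,0],"angular": [0,0,0]},{"gripper": 255,"offset": [0,0,0],"angular": [0,0,0]},{"gripper": 255,"offset": [0,0,0],"angular": [0,0,0]},{"gripper": 255,"offset": [0,0,0],"angular": [0,0,0]}]'

```text
t: 16.9
eef_pos: [0.4877, -0.3472, 0.1383]
tool_rot: [0.002, 0.765, 0.644, 0.001]
contact_force: [-0.9, 0.6, 6.9]
gripper_width: 0.648
grasp_force: 32.0
```

Call:
drive_tool --deltas '[{"gripper": 255,"offset": [0,0,-0.04],"angular": [0,0,0]},{"gripper": 255,"offset": [0,0,-0.08],"angular": [0,0,0]},{"gripper": 255,"offset": [0,0,-0.12],"angular": [0,0,0]},{"gripper": 255,"offset": [0,0,-0.165],"angular": [0,0,0]},{"gripper": 255,"offset": [0,0,-0.165],"angular": [0,0,0]}]'

```text
t: 17.4
eef_pos: [0.4884, -0.349, 0.3084]
tool_rot: [0.006, 0.765, 0.644, 0.002]
contact_force: [-0.1, -0.6, -1.5]
gripper_width: 0.651
grasp_force: 33.0
```

Call:
drive_tool --deltas '[{"gripper": 255,"offset": [0.04,0.013,0],"angular": [0,0,-0.03]},{"gripper": 255,"offset": [0.08,0.026,0],"angular": [0,0,-0.06]},{"gripper": 255,"offset": [0.128,0.041,0],"angular": [0,0,-0.089]},{"gripper": 255,"offset": [0.128,0.041,0],"angular": [0,0,-0.089]}]'

```text
t: 17.8
eef_pos: [0.553, -0.219, 0.3006]
tool_rot: [-0.001, 0.738, 0.675, 0.002]
contact_force: [-0.1, -0.3, -0.4]
gripper_width: 0.648
grasp_force: 33.0
```

Call:
drive_tool --deltas '[{"gripper": 255,"offset": [0.04,0.016,0],"angular": [0,0,-0.03]},{"gripper": 255,"offset": [0.08,0.032,0],"angular": [0,0,-0.06]},{"gripper": 255,"offset": [0.125,0.05,0],"angular": [0,0,-0.089]},{"gripper": 255,"offset": [0.125,0.05,0],"angular": [0,0,-0.089]},{"gripper": 255,"offset": [0.125,0.05,0],"angular": [0,0,-0.089]}]'

```text
t: 18.3
eef_pos: [0.6115, -0.1063, 0.301]
tool_rot: [0.0, 0.717, 0.697, 0.0]
contact_force: [0.2, -1.3, -0.5]
gripper_width: 0.646
grasp_force: 33.0
```

Call:
drive_tool --deltas '[{"gripper": 255,"offset": [0,0,0.036],"angular": [0,0,0]},{"gripper": 255,"offset": [0,0,0.072],"angular": [0,0,0]},{"gripper": 255,"offset": [0,0,0.072],"angular": [0,0,0]},{"gripper": 255,"offset": [0,0,0.072],"angular": [0,0,0]}]'

```text
t: 18.7
eef_pos: [0.6106, -0.1095, 0.2296]
tool_rot: [0.0, 0.719, 0.695, -0.0]
contact_force: [0.3, -0.2, 0.4]
gripper_width: 0.652
grasp_force: 32.9
```

Run:
```python
from h import *
p,r=cur(); print(p,r.as_matrix().round(3).tolist())
s,_=snap('scene','s8'); im,m=snap('wrist','w8')
cv2.imwrite('pics/w8x.png',np.hstack([im[:,56:456],cv2.resize(s[120:248,220:353],(400,384),interpolation=cv2.INTER_CUBIC)]))
```

```text
[ 0.61057434 -0.10946286  0.22960459] [[0.033, 0.999, -0.001], [0.999, -0.033, -0.001], [-0.001, -0.001, -1.0]]
```

View pics/w8x.png

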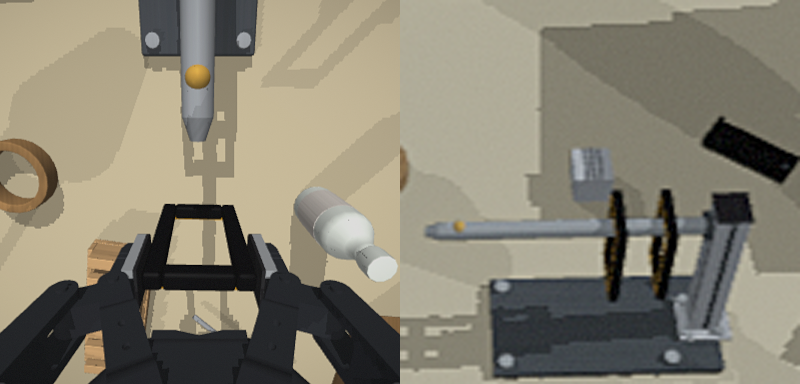

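Call:
drive_tool --deltas '[{"gripper": 255,"offset": [0.03,0,0],"angular": [0,0,0]},{"gripper": 255,"offset": [0.06,0,0],"angular": [0,0,0]},{"gripper": 255,"offset": [0.09,0,0],"angular": [0,0,0]},{"gripper": 255,"offset": [0.12,0,0],"angular": [0,0,0]},{"gripper": 255,"offset": [0.12,0,0],"angular": [0,0,0]}]'

```text
t: 19.3
eef_pos: [0.6162, 0.0178, 0.2305]
tool_rot: [-0.0, 0.715, 0.699, 0.002]
contact_force: [-0.9, 0.8, -1.0]
gripper_width: 0.648
grasp_force: 33.0
```

Call:
drive_tool --deltas '[{"gripper": 255,"offset": [0.03,0,0],"angular": [0,0,0]},{"gripper": 255,"offset": [0.06,0,0],"angular": [0,0,0]},{"gripper": 255,"offset": [0.073,0,0],"angular": [0,0,0]},{"gripper": 255,"offset": [0.073,0,0],"angular": [0,0,0]},{"gripper": 255,"offset": [0.073,0,0],"angular": [0,0,0]}]'

```text
t: 19.8
eef_pos: [0.6173, 0.0834, 0.2296]
tool_rot: [0.001, 0.718, 0.696, 0.0]
contact_force: [-0.2, -0.7, -0.5]
gripper_width: 0.648
grasp_force: 33.0
```

Call:
drive_tool --deltas '[{"gripper": 255,"offset": [0,0,0.005],"angular": [0,0,0]},{"gripper": 255,"offset": [0,0,0.01],"angular": [0,0,0]},{"gripper": 255,"offset": [0,0,0.012],"angular": [0,0,0]},{"gripper": 255,"offset": [0,0,0.013],"angular": [0,0,0]},{"gripper": 255,"offset": [0,0,0.013],"angular": [0,0,0]}]'

```text
t: 20.3
eef_pos: [0.6168, 0.0838, 0.2162]
tool_rot: [-0.0, 0.718, 0.696, -0.001]
contact_force: [-4.4, -1.0, 5.2]
gripper_width: 0.652
grasp_force: 33.7
```

Call:
drive_tool --deltas '[{"gripper": 0,"offset": [0,0,0],"angular": [0,0,0]},{"gripper": 0,"offset": [0,0,0],"angular": [0,0,0]},{"gripper": 0,"offset": [0,0,0],"angular": [0,0,0]},{"gripper": 0,"offset": [0,0,0],"angular": [0,0,0]},{"gripper": 0,"offset": [0,0,0],"angular": [0,0,0]}]'

```text
t: 20.8
eef_pos: [0.6171, 0.0852, 0.2158]
tool_rot: [-0.0, 0.718, 0.696, -0.0]
contact_force: [0.1, -0.1, 0.2]
gripper_width: 0.999
grasp_force: 0.0
```

Call:
drive_tool --deltas '[{"gripper": 0,"offset": [0,0,-0.01],"angular": [0,0,0]},{"gripper": 0,"offset": [0,0,-0.03],"angular": [0,0,0]},{"gripper": 0,"offset": [0,0,-0.06],"angular": [0,0,0]},{"gripper": 0,"offset": [0,0,-0.09],"angular": [0,0,0]},{"gripper": 0,"offset": [0,0,-0.09],"angular": [0,0,0]}]'

```text
t: 21.3
eef_pos: [0.6192, 0.0846, 0.311]
tool_rot: [0.002, 0.718, 0.696, 0.003]
contact_force: [-0.4, -0.7, 0.3]
gripper_width: 0.998
grasp_force: 0.0
```

Run:
```python
from h import *
np.set_printoptions(precision=4,suppress=True)
p,r=cur(); print(p)
s,ms=snap('scene','s9'); t,mt=snap('top','t9')
for nm,im,m,(u0,v0,u1,v1) in (('top',t,mt,(195,220,250,285)),('sc',s,ms,(262,155,305,192))):
    c=im[v0:v1,u0:u1].astype(int); k=((c[...,0]>c[...,2]-2)&(c.max(2)>110)).astype(np.uint8)
    n,l,st,ce=cv2.connectedComponentsWithStats(k); i=1+st[1:,4].argmax(); print(nm,st[i],onz(m,ce[i][0]+u0,ce[i][1]+v0,.036 if nm=='top' else .025))
cv2.imwrite('pics/s9x.png',np.hstack([cv2.resize(t[180:276,180:280],(400,384),interpolation=cv2.INTER_CUBIC),cv2.resize(s[120:248,220:353],(400,384),interpolation=cv2.INTER_CUBIC)]))
```

```text
[0.6192 0.0846 0.311 ]Traceback (most recent call last):
  File "<stdin>", line 7, in <module>
ValueError: attempt to get argmax of an empty sequence
```

Run:
```python
from h import *
np.set_printoptions(precision=4,suppress=True)
s,ms=load('s9')
for nm in ('s8','s9'):
    im,m=load(nm); u0,v0,u1,v1=262,155,305,192
    c=im[v0:v1,u0:u1].astype(int); k=((c[...,0]>c[...,2]-2)&(c.max(2)>110)).astype(np.uint8)
    n,l,st,ce=cv2.connectedComponentsWithStats(k); i=1+st[1:,4].argmax(); print(nm,st[i],ce[i]+[u0,v0],onz(m,ce[i][0]+u0,ce[i][1]+v0,.025))
cv2.imwrite('pics/s9x.png',cv2.resize(s[130:230,220:353],(800,600),interpolation=cv2.INTER_CUBIC))
```

```text
s8 [ 15  14  14  12 126] [283.0397 174.6508] [0.4319 0.1324 0.025 ]
s9 [15 14  3 12 32] [278.  174.5] [0.4303 0.1164 0.025 ]
```

View pics/s9x.png

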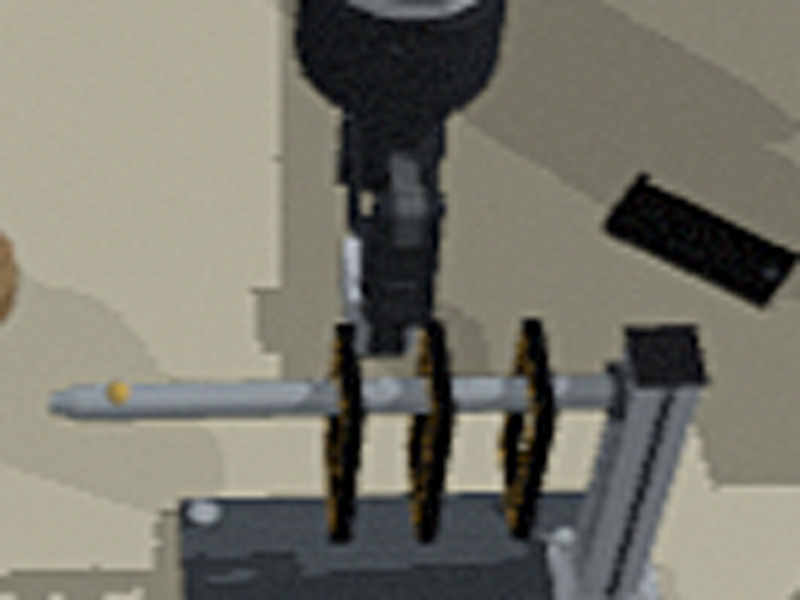

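Run:
```python
from h import *
plan([(0.45,.125,.25,90)],start=(np.array([.617,.085,.305]),down(88)))
```

```text
(0.45, 0.125, 0.25, 90) offset [0.0341, -0.1683, 0.055] ang [0.0, 0.0, -0.0444] rows>= 4
```

Call:
drive_tool --deltas '[{"gripper": 0,"offset": [0.01,-0.045,0],"angular": [0,0,0]},{"gripper": 0,"offset": [0.02,-0.09,0],"angular": [0,0,-0.02]},{"gripper": 0,"offset": [0.03,-0.135,0.02],"angular": [0,0,-0.044]},{"gripper": 0,"offset": [0.034,-0.168,0.055],"angular": [0,0,-0.044]},{"gripper": 0,"offset": [0.034,-0.168,0.055],"angular": [0,0,-0.044]}]'

```text
t: 21.9
eef_pos: [0.4416, 0.1238, 0.2457]
tool_rot: [-0.004, 0.705, 0.709, -0.006]
contact_force: [-0.5, 0.0, 0.2]
gripper_width: 0.997
grasp_force: 0.0
```

Run:
```python
from h import *
p,r=cur(); print(p)
im,m=snap('wrist','w10'); cv2.imwrite('pics/w10x.png',cv2.resize(im,(800,600),interpolation=cv2.INTER_CUBIC))
```

```text
[0.4416139  0.12377942 0.24567013]
```

View pics/w10x.png

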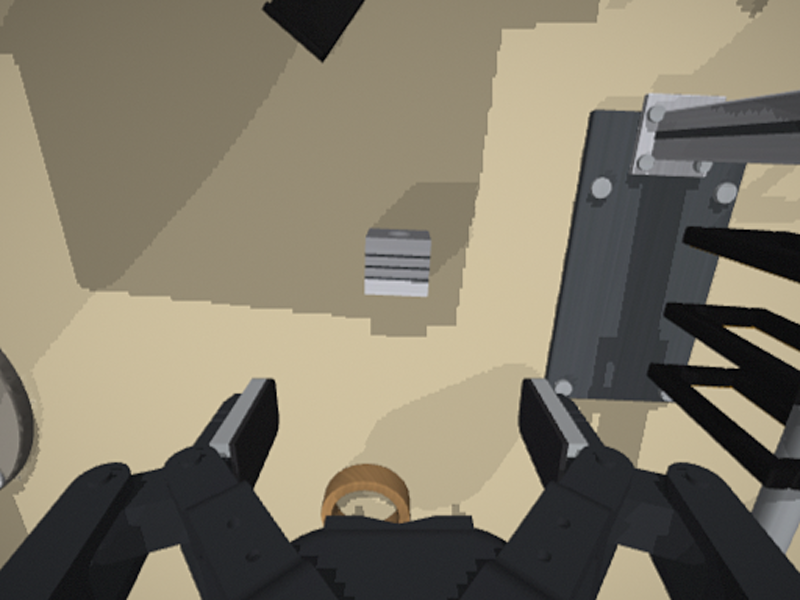

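Run:
```python
from h import *
im,m=load('w10'); p,r=cur(); print(p)
P=[onz(m,u/1.5625,v/1.5625,.036) for u,v in ((367,238),(431,241),(428,297),(366,294))]
L=[r.inv().apply(q-p) for q in P]
print(np.round(L,4), np.mean(L,0).round(4), np.mean(P,0).round(4), [np.linalg.norm(P[i]-P[i-1]).round(4) for i in range(4)])
g=im[...,1].astype(float)
# dark lines fit
for a,b in ((248,262),(258,272),(268,284)):
    us=np.arange(238,272); vs=[ (a+np.argmin(cv2.resize(g[:, [u]],(1,600),interpolation=cv2.INTER_CUBIC)[a:b,0]))/1.5625 for u in us]
    k,c=np.polyfit(us,vs,1); q=[r.inv().apply(onz(m,u,k*u+c,.036)) for u in (240,270)]; print(np.degrees(np.arctan2(*(q[1]-q[0])[:2])))
```

```text
[0.44572182 0.12407779 0.24811207]
[[ 0.0274 -0.0264  0.2123]
 [ 0.0255  0.0163  0.2119]
 [-0.0141  0.0152  0.212 ]
 [-0.0121 -0.0281  0.2124]] [ 0.0066 -0.0057  0.2121] [0.4383 0.1302 0.036 ] [np.float64(0.0395), np.float64(0.0428), np.float64(0.0396), np.float64(0.0433)]
-2.591917099887375
-2.4090438288250606
5.757269527217241
```

Call:
drive_tool --deltas '[{"gripper": 0,"offset": [0.006,-0.006,0.04],"angular": [0,0,0.056]},{"gripper": 0,"offset": [0.006,-0.006,0.08],"angular": [0,0,0.056]},{"gripper": 0,"offset": [0.006,-0.006,0.11],"angular": [0,0,0.056]},{"gripper": 0,"offset": [0.006,-0.006,0.11],"angular": [0,0,0.056]},{"gripper": 0,"offset": [0.006,-0.006,0.11],"angular": [0,0,0.056]}]'

```text
t: 22.45
eef_pos: [0.4452, 0.1298, 0.1413]
tool_rot: [0.0, 0.722, 0.692, -0.0]
contact_force: [0.5, 0.0, 0.6]
gripper_width: 0.996
grasp_force: 0.0
```

Run:
```python
from h import *
im,m=snap('wrist','w11'); p,r=cur(); print(p,r.as_matrix().round(3).tolist())
print(proj(m,[.4383,.1302,.036]))
cv2.imwrite('pics/w11x.png',im[130:330,130:400].repeat(2,0).repeat(2,1))
```

```text
[0.4455746  0.13015577 0.14202176] [[0.041, 0.999, 0.002], [0.999, -0.041, 0.0], [0.0, 0.002, -1.0]]
[245.42945351 219.32050046]
```

View pics/w11x.png

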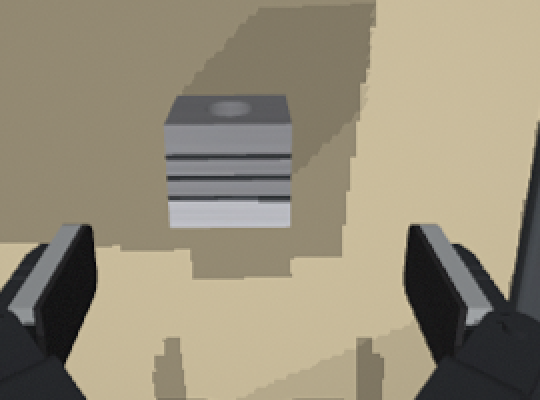

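Call:
drive_tool --deltas '[{"gripper": 0,"offset": [0,-0.007,0.03],"angular": [0,0,0]},{"gripper": 0,"offset": [0,-0.007,0.05],"angular": [0,0,0]},{"gripper": 0,"offset": [0,-0.007,0.061],"angular": [0,0,0]},{"gripper": 0,"offset": [0,-0.007,0.061],"angular": [0,0,0]},{"gripper": 0,"offset": [0,-0.007,0.061],"angular": [0,0,0]}]' --grip_force 60

```text
t: 23.0
eef_pos: [0.4382, 0.1307, 0.081]
tool_rot: [0.0, 0.721, 0.693, 0.001]
contact_force: [0.1, 0.2, 0.2]
gripper_width: 1.001
grasp_force: 0.0
```

Call:
drive_tool --deltas '[{"gripper": 255,"offset": [0,0,0],"angular": [0,0,0]},{"gripper": 255,"offset": [0,0,0],"angular": [0,0,0]},{"gripper": 255,"offset": [0,0,0],"angular": [0,0,0]},{"gripper": 255,"offset": [0,0,0],"angular": [0,0,0]},{"gripper": 255,"offset": [0,0,0],"angular": [0,0,0]}]' --grip_force 60

```text
t: 23.5
eef_pos: [0.4376, 0.1308, 0.0806]
tool_rot: [-0.0, 0.721, 0.693, 0.001]
contact_force: [-2.5, 0.1, 8.5]
gripper_width: 0.503
grasp_force: 60.6
```

Call:
drive_tool --deltas '[{"gripper": 255,"offset": [0,0,0],"angular": [0,0,0]},{"gripper": 255,"offset": [0,0,0],"angular": [0,0,0]}]' --grip_force 60

```text
t: 23.7
eef_pos: [0.4376, 0.1308, 0.0806]
tool_rot: [-0.0, 0.721, 0.693, 0.001]
contact_force: [-1.0, 0.0, 9.3]
gripper_width: 0.503
grasp_force: 60.6
```

Call:
drive_tool --deltas '[{"gripper": 255,"offset": [0,0,-0.04],"angular": [0,0,0]},{"gripper": 255,"offset": [0,0,-0.08],"angular": [0,0,0]},{"gripper": 255,"offset": [0,0,-0.125],"angular": [0,0,0]},{"gripper": 255,"offset": [0,0,-0.17],"angular": [0,0,0]},{"gripper": 255,"offset": [0,0,-0.22],"angular": [0,0,0]}]'

```text
t: 24.2
eef_pos: [0.4363, 0.13, 0.301]
tool_rot: [-0.0, 0.721, 0.693, -0.001]
contact_force: [0.9, 2.2, -1.0]
gripper_width: 0.503
grasp_force: 62.2
```

Call:
drive_tool --deltas '[{"gripper": 255,"offset": [-0.03,0.024,0],"angular": [0,0,0]},{"gripper": 255,"offset": [-0.06,0.048,0],"angular": [0,0,0]},{"gripper": 255,"offset": [-0.09,0.072,0],"angular": [0,0,0]},{"gripper": 255,"offset": [-0.12,0.095,0],"angular": [0,0,0]},{"gripper": 255,"offset": [-0.15,0.119,0],"angular": [0,0,0]}]'

```text
t: 24.7
eef_pos: [0.5503, -0.0251, 0.2997]
tool_rot: [-0.0, 0.721, 0.693, -0.0]
contact_force: [0.4, 0.9, -0.9]
gripper_width: 0.506
grasp_force: 62.5
```

Call:
drive_tool --deltas '[{"gripper": 255,"offset": [-0.03,0.024,0],"angular": [0,0,0]},{"gripper": 255,"offset": [-0.06,0.048,0],"angular": [0,0,0]},{"gripper": 255,"offset": [-0.081,0.064,0],"angular": [0,0,0]},{"gripper": 255,"offset": [-0.081,0.064,0],"angular": [0,0,0]},{"gripper": 255,"offset": [-0.081,0.064,0],"angular": [0,0,0]}]'

```text
t: 25.2
eef_pos: [0.6102, -0.108, 0.2994]
tool_rot: [-0.0, 0.722, 0.692, -0.0]
contact_force: [1.1, 1.0, -2.3]
gripper_width: 0.507
grasp_force: 62.3
```

Call:
drive_tool --deltas '[{"gripper": 255,"offset": [0,0,0.03],"angular": [0,0,0]},{"gripper": 255,"offset": [0,0,0.06],"angular": [0,0,0]},{"gripper": 255,"offset": [0,0,0.075],"angular": [0,0,0]},{"gripper": 255,"offset": [0,0,0.075],"angular": [0,0,0]},{"gripper": 255,"offset": [0,0,0.075],"angular": [0,0,0]}]'

```text
t: 25.7
eef_pos: [0.611, -0.1072, 0.2257]
tool_rot: [0.0, 0.721, 0.693, 0.0]
contact_force: [0.9, -1.1, -1.3]
gripper_width: 0.509
grasp_force: 62.4
```

Run:
```python
from h import *
im,m=snap('wrist','w12'); p,r=cur(); print(p,r.as_matrix().round(4).tolist())
s,ms=snap('scene','s12')
cv2.imwrite('pics/w12x.png',np.hstack([cv2.resize(im[60:300,180:330],(400,600),interpolation=cv2.INTER_CUBIC)[:600],cv2.resize(s[155:230,200:250],(400,600),interpolation=cv2.INTER_CUBIC)]))
```

```text
[ 0.61135195 -0.10754186  0.2262672 ] [[0.04, 0.9992, 0.0019], [0.9992, -0.04, -0.0001], [-0.0, 0.0019, -1.0]]
```

View pics/w12x.png

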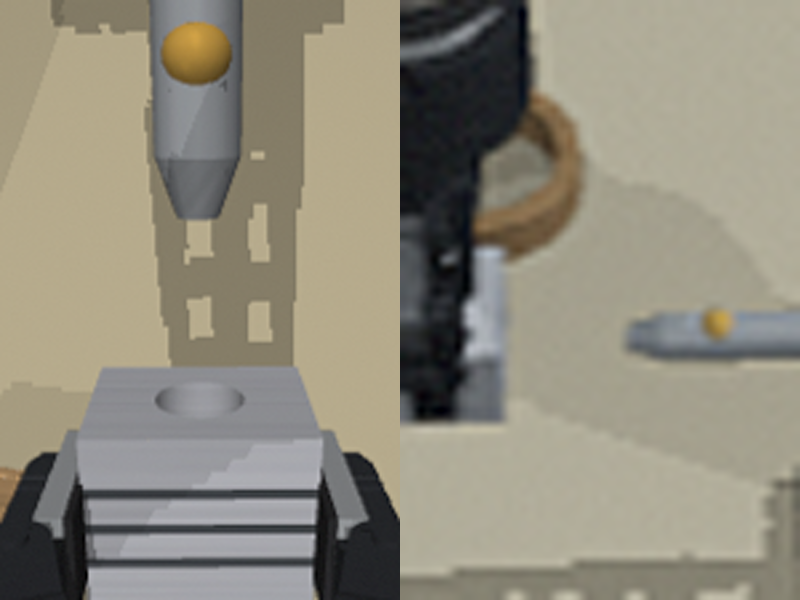

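Call:
drive_tool --deltas '[{"gripper": 255,"offset": [0,0,0.0037],"angular": [0,0,-0.016]},{"gripper": 255,"offset": [0.015,0,0.0037],"angular": [0,0,-0.016]},{"gripper": 255,"offset": [0.03,-0.0003,0.0037],"angular": [0,0,-0.016]},{"gripper": 255,"offset": [0.035,-0.0003,0.0037],"angular": [0,0,-0.016]},{"gripper": 255,"offset": [0.035,-0.0003,0.0037],"angular": [0,0,-0.016]}]'

```text
t: 26.3
eef_pos: [0.6121, -0.0703, 0.221]
tool_rot: [-0.0, 0.716, 0.698, 0.0]
contact_force: [-0.4, -1.1, -1.9]
gripper_width: 0.504
grasp_force: 62.4
```

Call:
drive_tool --deltas '[{"gripper": 255,"offset": [0.004,0,0],"angular": [0,0,0]},{"gripper": 255,"offset": [0.008,0,0],"angular": [0,0,0]},{"gripper": 255,"offset": [0.012,0,0],"angular": [0,0,0]},{"gripper": 255,"offset": [0.016,0,0],"angular": [0,0,0]},{"gripper": 255,"offset": [0.02,0,0],"angular": [0,0,0]}]'

```text
t: 26.8
eef_pos: [0.6126, -0.0533, 0.2216]
tool_rot: [0.001, 0.717, 0.697, 0.0]
contact_force: [-0.2, -1.7, 0.6]
gripper_width: 0.503
grasp_force: 62.6
```

Run:
```python
from h import *
im,m=snap('wrist','w13'); p,r=cur(); print(p,r.as_matrix().round(4).tolist(),bot.get_obs()['contact_force'])
g=cv2.cvtColor(im,cv2.COLOR_BGR2GRAY).astype(int)
for v in (100,130,160,190):
    d=np.abs(np.diff(cv2.GaussianBlur(g.astype(np.float32),(3,3),0)[v,215:300])); print(v,(np.where(d>18)[0]+215).tolist())
```

```text
[ 0.61282466 -0.05229346  0.22157809] [[0.0277, 0.9996, 0.001], [0.9996, -0.0277, -0.0003], [-0.0002, 0.001, -1.0]] [ 0.05204175 -1.31147971  1.13522376]
100 [216, 217, 238, 291, 292, 293]
130 [236, 237, 292]
160 [235, 271, 292]
190 [237, 238, 239, 270, 273, 278, 290]
```

Call:
drive_tool --deltas '[{"gripper": 255,"offset": [0.004,0,-0.001],"angular": [0,0,0]},{"gripper": 255,"offset": [0.008,0,-0.001],"angular": [0,0,0]},{"gripper": 255,"offset": [0.012,0,-0.001],"angular": [0,0,0]},{"gripper": 255,"offset": [0.016,0,-0.001],"angular": [0,0,0]}]'

```text
t: 27.25
eef_pos: [0.6128, -0.0403, 0.2229]
tool_rot: [0.002, 0.718, 0.696, -0.001]
contact_force: [-1.1, -14.8, 3.8]
gripper_width: 0.506
grasp_force: 63.0
```

Call:
drive_tool --deltas '[{"gripper": 255,"offset": [0.004,0,0],"angular": [0,0,0]},{"gripper": 255,"offset": [0.008,0,0],"angular": [0,0,0]},{"gripper": 255,"offset": [0.012,0,0],"angular": [0,0,0]}]'

```text
t: 27.55
eef_pos: [0.6137, -0.0284, 0.2238]
tool_rot: [0.002, 0.718, 0.696, -0.0]
contact_force: [-1.6, -8.6, 7.0]
gripper_width: 0.503
grasp_force: 63.3
```

Call:
drive_tool --deltas '[{"gripper": 255,"offset": [0.004,0,0],"angular": [0,0,0]},{"gripper": 255,"offset": [0.008,0,0],"angular": [0,0,0]},{"gripper": 255,"offset": [0.012,0,0],"angular": [0,0,0]}]'

```text
t: 27.85
eef_pos: [0.6141, -0.0162, 0.2238]
tool_rot: [0.002, 0.718, 0.696, -0.0]
contact_force: [-0.9, -9.9, 6.5]
gripper_width: 0.506
grasp_force: 63.4
```

Call:
drive_tool --deltas '[{"gripper": 255,"offset": [0.004,0,0],"angular": [0,0,0]},{"gripper": 255,"offset": [0.008,0,0],"angular": [0,0,0]},{"gripper": 255,"offset": [0.012,0,0],"angular": [0,0,0]}]'

```text
t: 28.15
eef_pos: [0.6144, -0.0042, 0.2237]
tool_rot: [0.002, 0.718, 0.696, -0.0]
contact_force: [-1.1, -8.6, 6.2]
gripper_width: 0.503
grasp_force: 63.4
```

Run:
```python
from h import *
p,r=cur(); print(p,r.as_matrix().round(4).tolist(),bot.get_obs()['contact_force'],bot.get_obs()['gripper_width'])
```

```text
[ 0.61438885 -0.00416021  0.2237023 ] [[0.0308, 0.9995, 0.0026], [0.9995, -0.0308, -0.0041], [-0.0041, 0.0028, -1.0]] [-1.14419635 -8.63953847  6.17810134] 0.5025934138894994
```

Call:
drive_tool --deltas '[{"gripper": 255,"offset": [0.004,0,0],"angular": [0,0,0]},{"gripper": 255,"offset": [0.008,0,0],"angular": [0,0,0]},{"gripper": 255,"offset": [0.012,0,0],"angular": [0,0,0]}]'

```text
t: 28.45
eef_pos: [0.6143, 0.0121, 0.2221]
tool_rot: [-0.0, 0.717, 0.697, 0.0]
contact_force: [1.2, -0.6, -0.7]
gripper_width: 0.504
grasp_force: 62.5
```

Call:
drive_tool --deltas '[{"gripper": 255,"offset": [0.004,0,0],"angular": [0,0,0]},{"gripper": 255,"offset": [0.008,0,0],"angular": [0,0,0]},{"gripper": 255,"offset": [0.008,0,0],"angular": [0,0,0]}]'

```text
t: 28.75
eef_pos: [0.6146, 0.0207, 0.222]
tool_rot: [-0.0, 0.716, 0.698, 0.0]
contact_force: [1.8, 1.3, -0.7]
gripper_width: 0.504
grasp_force: 62.5
```

Run:
```python
from h import *
p,r=cur(); print(p,bot.get_obs()['contact_force'],bot.get_obs()['gripper_width'])
s,_=snap('scene','s14'); cv2.imwrite('pics/s14x.png',cv2.resize(s[150:225,220:320],(800,600),interpolation=cv2.INTER_CUBIC))
```

```text
[0.61455529 0.02069029 0.22204806] [ 1.77561885  1.26387441 -0.71824952] 0.5043309039018318
```

View pics/s14x.png

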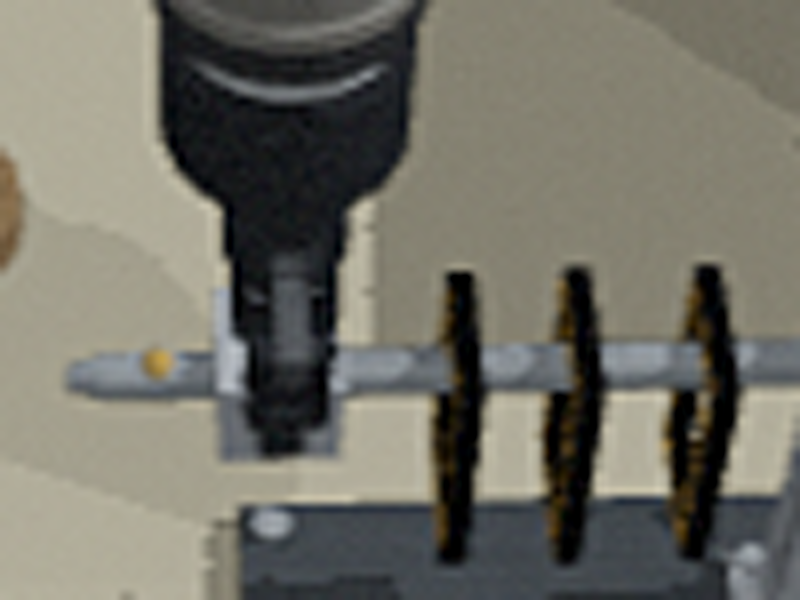

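Call:
drive_tool --deltas '[{"gripper": 0,"offset": [0,0,0],"angular": [0,0,0]},{"gripper": 0,"offset": [0,0,0],"angular": [0,0,0]},{"gripper": 0,"offset": [0,0,0],"angular": [0,0,0]},{"gripper": 0,"offset": [0,0,0],"angular": [0,0,0]},{"gripper": 0,"offset": [0,0,0],"angular": [0,0,0]}]'

```text
t: 29.3
eef_pos: [0.6143, 0.0192, 0.2222]
tool_rot: [-0.0, 0.717, 0.697, -0.0]
contact_force: [-0.3, -0.0, -0.1]
gripper_width: 0.998
grasp_force: 0.0
```

Call:
drive_tool --deltas '[{"gripper": 0,"offset": [0,0,-0.01],"angular": [0,0,0]},{"gripper": 0,"offset": [0,0,-0.03],"angular": [0,0,0]},{"gripper": 0,"offset": [0,0,-0.06],"angular": [0,0,0]},{"gripper": 0,"offset": [0,0,-0.1],"angular": [0,0,0]},{"gripper": 0,"offset": [0,0,-0.13],"angular": [0,0,0]}]'

```text
t: 29.8
eef_pos: [0.6147, 0.0188, 0.3552]
tool_rot: [0.001, 0.717, 0.697, 0.001]
contact_force: [1.2, 0.2, 0.1]
gripper_width: 0.999
grasp_force: 0.0
```

Call:
drive_tool --deltas '[{"gripper": 0,"offset": [0,0,0],"angular": [0,0,0]},{"gripper": 0,"offset": [0,0,0],"angular": [0,0,0]},{"gripper": 0,"offset": [0,0,0],"angular": [0,0,0]},{"gripper": 0,"offset": [0,0,0],"angular": [0,0,0]},{"gripper": 0,"offset": [0,0,0],"angular": [0,0,0]}]'

```text
t: 30.3
eef_pos: [0.614, 0.0194, 0.3513]
tool_rot: [-0.0, 0.717, 0.697, -0.001]
contact_force: [0.9, -0.3, -0.8]
gripper_width: 1.0
grasp_force: 0.0
```

Run:
```python
from h import *
s,_=snap('scene','s15'); w,_=snap('wrist','w15'); cv2.imwrite('pics/s15x.png',np.hstack([cv2.resize(s[150:225,220:320],(460,345),interpolation=cv2.INTER_CUBIC),cv2.resize(w,(340,345))]))
print(bot.get_obs()['contact_force'])
```

```text
[-0.16485568 -0.17517049 -0.44187218]
```

View pics/s15x.png

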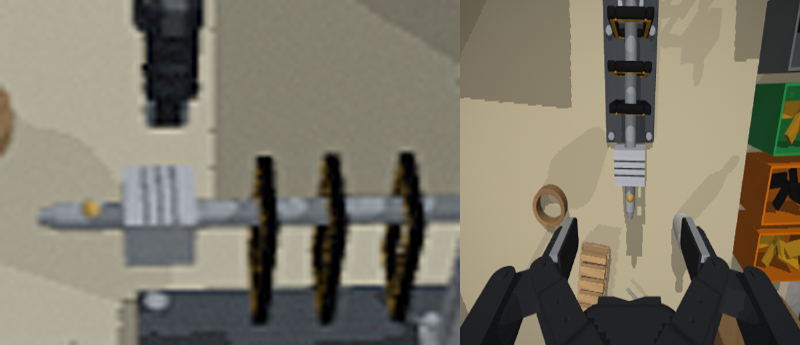

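The block sits straight on the bar with the ball (90,208) standing out in front of it. All three frames hang free at u≈262, 330 and 403, and the rack is empty, so I'm handing in.

```bash
python3 -c "
from h import *
print(bot.hand_in())"
```

```text
the job is handed in; nothing more can be done
None
```

I hung all three frames found in the rack on the bar, pushed the stop block past the sprung ball, which stands out again behind it, and handed the job in at about 30 s of robot time; the hand-in returned no verdict.

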